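# Change the jars in the jar mill and lock its guard

## Robot

A 6-joint arm with a two-finger parallel gripper is mounted at the origin on a cart in front of the work surface, level with it; the furniture and walls round the work are solid. World frame = base frame: x ahead of the robot, y to its left, z up, the work surface at z = 0. Lengths are in m, angles in rad, forces in N, time in s.
With the tool pointing down it reaches from about 0.35 to 0.8 m from the base axis. Payload 7.3 kg.
Tool frame: the origin (TCP) lies between the finger pads; the fingertips stand manip.tcp_to_tips ahead of it and the grasp point (between the pads) is the TCP (manip.tcp_to_tips is the distance from the TCP to the fingertips, in m); z points along the fingers, x is the direction in which the jaws open and shut, and the axes are right-handed (so a half turn about z gives the same grasp; the last joint's range is limited). The gripper opens to 85 mm and grips with 20 to 120 N. Pads are 22 mm wide; open, the fingers measure 114 mm over their backs; the gripper's body (76 mm by 85 mm) begins 54 mm behind the grasp point. The pads swing forward as they close: fully open they stand 13 mm farther back than shut.
Start: joints at [0.961, 0.342, 1.524, -0, 1.275, -0.146], TCP at [0.235, 0.47, 0.25] pointing down, gripper open.
Joint ranges: [-2.53, 2.53], [-0.77, 2.02], [0.04, 2.7], [-1, 4.14], [0.28, 2.66], [-3.11, 3.11]. Speed limits (rad/s): [2.57, 2.57, 3.14, 3.14, 3.14, 3.14].

## Interface

Orientations are given as [roll, pitch, yaw] about the fixed x, y, z axes, in that order (R = Rz(yaw) Ry(pitch) Rx(roll)).
In Python, from plant import manip gives the robot as it stands.
- The arm moves only by the tool arm_command, never from a script. Its argument "deltas" is a list of rows, each a list of 7 numbers: the shift along the world's x, y, z in m, then the turn, a rotation vector about the world's x, y, z in rad, then the closure, from 0 (fully open) to 1 (shut). In form: [[dx, dy, dz, ax, ay, az, jaw], ...]. A call has exactly 5 rows; each row is the pose to reach, as a shift and turn from the pose commanded when the call began; what a row does not reach only later rows make up. A row lasts 1/8 s, in which the tool goes at most 62.5 mm and 10.7 degrees, less where a joint would pass 70% of its speed; a pose out of reach is approached as far as the arm can. A call with a gripper value outside its range is refused whole. The fingers move at their own pace and stop on an object; "grip_force" is the grip in N (left out, the last holds). Time passes only in rows, so rows that repeat a pose let the fingers close, or fill a call up. It gives the time, the measured TCP pose, the force and the opening at its end, in the units of the state.
- manip.get_state(): the state, without advancing time (a new reading comes with each control period).
- manip.snapshot(name): name is "side" or "top" or "wrist"; returns a dict with "frame" (420x560x3 uint8, red, green, blue), "vfov" (degrees; the focal length in pixels is half the picture's height over the tangent of half this angle, whatever the lens; pixels are square), "cx", "cy" (the principal point, pixels), "origin" and "rotation" of the camera in the world. Camera axes: x right, y up, looking along -z (the intrinsics and any distortion apply to the point x, -y, -z); pixel columns grow to the right and rows downward; lengths in m; the calibration is good to about 2 mm. A picture is of the moment at which its call begins. There is no depth.
- manip.sign_off(): hands the job in, once; it reports no verdict.
The state is a dict: "time_s": time; "joints": joint angles; "qd": joint speeds; "joint_efforts": joint torques, N m; "eef_pos": TCP position; "eef_rot": TCP orientation; "force": force on the tool from outside, world axes, zero at the start; "wrist_torque": the same for the moment, N m; "opening": finger opening in m.
Only numpy, scipy, OpenCV 4.12 (cv2) and the standard library are available. Lean on these libraries where they do the work, as an engineer would, in place of code of your own. Each camera call takes 0.05 s, during which the arm holds its last target. There are 200 camera calls.

## Task

Change the jars in the jar mill: pull up the red safety catch, swing the locking lever open and let the see-through guard down towards you. Take out the finished jar with the blue cap and lay it in a furrow of the ribbed mat, lay every orange-capped jar from the mat lengthwise in a valley between two rollers so that all lie still, then put the guard back up, swing the lever shut and push the red catch fully home. Guide the guard all the way in both directions instead of letting it drop, and leave the bottle, tape and cup where they stand.

Things in the scene. Friction and masses are not known exactly. Their poses are not given: they have to be found in the camera images.
- mill: bench jar mill, fixed: grey tray (302 wide) with eight black rollers, blue motor housing along its back (145 high, front face at x 122), blue drive box on its left end (y 151 to 215, top at z 62). Origin on the bench right below the middle of the guard's hinge line; x axis to its back, y to its left, z up. Tray open inside from x 6 to 122, y -146 to +146; its sill and side walls stand to z 62
- bed_mid (a point): middle of the roller bed, at the height of a seated jar's axis (54 above the bench; roller axes at 34). Freely turning rollers 17 diameter, 96 long, along the mill's x, axes at y -119 to +119 in steps of 34 mm: seven valleys between them, at y 0, +-34, +-68, +-102 of the mill; jars do not fit side by side in neighbouring valleys, so leave one between. Dark end rails (tops at z 52, 100 apart) leave a jar 10 to either side along x of this point
- guard (a joint): rad: see-through guard, a flap 148 x 298 mm with triangular cheeks, hinged along its lower front edge. 0 = shut, leaning back 36 degrees above level over the rollers; it swings up and over towards the robot (mill's -x) to 1.73 (stop), hanging open in front of the mill. Its weight keeps it at either end; it falls by itself if let go between. Needs up to about 4 N at the bar
- guard_bar (a point): middle of the guard's round dark pull bar, 12 diameter, 104 long, along the mill's y, on two posts 40 beyond the guard's free edge, so fingers can straddle its middle from above in every position. Shut: 118 behind the hinge line, 192 above the bench; open: 145 in front of it, 160 above the bench. Distance from the hinge axis 174
- guard_hinge (a point): point on the guard's hinge axis (along the mill's y), middle of its lower front edge, 64 above the bench
- lever (a joint): rad: dark locking lever on top of the drive box, on an upright pivot. 0 = locked: it points to the front (mill's -x), its hook lies over the guard's keeper. Opens clockwise seen from above to 1.5 (stop), where it points to the left (mill's +y) and the guard is free. Stays where it is left; takes about 2 N at the knob. Blocked while the catch is down
- lever_knob (a point): middle of the upright black knob at the lever's end (20 diameter, 40 tall), 104 above the bench, 80 from the pivot axis; the lever arm below it has its top at 80 above the bench
- lever_pivot (a point): point on the lever's pivot axis at the height of the black knob's middle (104 above the bench)
- catch (a joint): m: red safety catch, an indexing pin through the lever half-way along its arm. 0 = down, pin in its hole, lever blocked; pulled straight up to 0.014 (stop) the lever is free. Stays up or down where it is left (about 2 N of friction, no spring). It goes down only when the lever is fully back at 0
- catch_knob (a point): middle of the red catch knob (20 diameter, 20 tall, on the lever arm 40 from the pivot and 40 from the black knob), 104 above the bench when down, 118 when up
- jar_1_mid (a point): middle (on the axis, half-way along) of a fresh tumbling jar, white with a ribbed orange cap at one end: 36 diameter, 80 long, about 0.2 kg; x axis along the jar, towards the cap. May be absent (None). Starts lying on the mat, its middle 21 above the bench
- jar_2_mid (a point): middle (on the axis, half-way along) of a fresh tumbling jar, white with a ribbed orange cap at one end: 36 diameter, 80 long, about 0.2 kg; x axis along the jar, towards the cap. May be absent (None). Starts lying on the mat, its middle 21 above the bench
- jar_3_mid (a point): middle (on the axis, half-way along) of a fresh tumbling jar, white with a ribbed orange cap at one end: 36 diameter, 80 long, about 0.2 kg; x axis along the jar, towards the cap. May be absent (None). Starts lying on the mat, its middle 21 above the bench
- jar_4_mid (a point): middle (on the axis, half-way along) of a fresh tumbling jar, white with a ribbed orange cap at one end: 36 diameter, 80 long, about 0.2 kg; x axis along the jar, towards the cap. May be absent (None). Starts lying on the mat, its middle 21 above the bench
- jar_done_mid (a point): middle of the finished jar: same size and shape, but with a blue cap. Starts lying in a valley of the rollers under the shut guard
- mat: black ribbed rubber mat lying fixed on the bench, 260 x 230 x 3 mm, origin at the centre of its underside; seven round ribs along its x axis, 34 apart (one through the centre), stand to z 10 and keep the jars, which start lying along x in the furrows between them, from rolling; end strips 9 high
- oil_bottle: small amber dropper bottle, 33 diameter, 102 tall, stands on the bench left of the work; origin at its foot. Leave alone
- tape: roll of tan tape lying flat, 100 across, 25 high; origin at its foot. Leave alone
- cup: small yellow parts cup, 56 across, 28 high; origin at its foot. Leave alone
Things that resemble listed ones, but are neither listed nor needed, are in the scene too. Leave any pink or turquoise look-alike of the part that bears jar_2_mid alone.

How it is judged:
By the outcome, as a careful person would: the job done as asked, in the order asked, and still so for the second after the job is handed in, with the robot touching nothing.
Of jar_1, jar_2, jar_3, jar_4 only 2 to 3 are there at a start; the rules pass over those that are not, and their reading is None.
At some moment in a run one of jar_1, jar_2, jar_3, jar_4 may be knocked a few centimetres aside while the robot is not near it.
It also fails if it takes over 210 s, if anything falls off the work surface, if the arm or the gripper's body presses on something with over 40 N, if the wrist force passes 120 N, or if a joint passes its speed limit or range.

## Working session

There is one attempt and no reset: what is moved stays moved. The work goes in short steps, Python scripts to look and compute and a tool call to move; the robot and the scene stay as the last step left them, time stands still between calls to the robot, and variables do not carry over. Pictures are saved under pics/ and viewed, about 12 in all and at most 16, crops included, and the job is handed in when it is done.

Besides the shell and the picture viewer there is one more tool, called as a command line: name --pt "numbers of a row" for each row, then --argument value for the rest. arm_command: Moves the arm, as the interface text tells. Its arguments: {"type":"object","properties":{"deltas":{"type":"array"},"grip_force":{"type":"number"}},"required":["deltas"]}

```bash
ls; mkdir -p pics; cat > h.py <<'E'
import numpy as np, cv2
from plant import manip
def snap(n,f=None):
    s=manip.snapshot(n)
    if f: cv2.imwrite('pics/'+f,cv2.cvtColor(s['frame'],cv2.COLOR_RGB2BGR))
    return s
def foc(s): return s['frame'].shape[0]/2/np.tan(np.radians(s['vfov'])/2)
def ray(s,u,v):
    f=foc(s); d=np.array([(u-s['cx'])/f,-(v-s['cy'])/f,-1.]); d=np.array(s['rotation'])@d
    return np.array(s['origin']),d
def onz(s,u,v,z):
    o,d=ray(s,u,v); return o+d*(z-o[2])/d[2]
def proj(s,p):
    c=np.array(s['rotation']).T@(np.array(p)-np.array(s['origin'])); f=foc(s)
    return s['cx']+f*c[0]/-c[2], s['cy']+f*c[1]/c[2]
E
python3 - <<'E'
from h import *
for n in('side','top','wrist'):
    s=snap(n,n+'0.png'); print(n,{k:(np.round(v,4).tolist() if not isinstance(v,str) else v) for k,v in s.items() if k!='frame'})
print(manip.get_state(),manip.tcp_to_tips)
E
```

```text
pics
side {'vfov': 42.785, 'cx': 280.0367, 'cy': 209.29, 'origin': [0.1013, 1.1924, 1.1256], 'rotation': [0.8943, 0.0215, -2.8371]}
top {'vfov': 50.6999, 'cx': 283.4538, 'cy': 203.8352, 'origin': [0.2575, 0.0196, 1.3125], 'rotation': [0.2145, 0.0005, -1.4723]}
wrist {'vfov': 61.2658, 'cx': 278.7084, 'cy': 212.1934, 'origin': [0.1646, 0.5045, 0.3726], 'rotation': [-0.3078, 0.0017, 1.1072]}
{'time_s': 0.15, 'joints': array([ 9.61012349e-01,  3.42559791e-01,  1.52477910e+00, -4.58069612e-06,
        1.27538724e+00, -1.45988640e-01]), 'qd': array([-0.00036537, -0.00165792, -0.00419111, -0.00086674,  0.00037123,
       -0.00020846]), 'joint_efforts': array([ 1.78466173e-03, -4.33907998e+01, -2.46146178e+01, -8.72247392e-05,
        5.80739201e-03,  5.41703983e-06]), 'eef_pos': array([0.23467801, 0.46933058, 0.24979355]), 'eef_rot': array([-3.14143210e+00,  1.12206030e-03,  1.10700241e+00]), 'force': array([ 0.60351621, -0.33530855,  0.33116921]), 'wrist_torque': array([ 0.03743628, -0.02689887, -0.03144047]), 'opening': 0.08495469544312917} 0.019
```

View pics/top0.png

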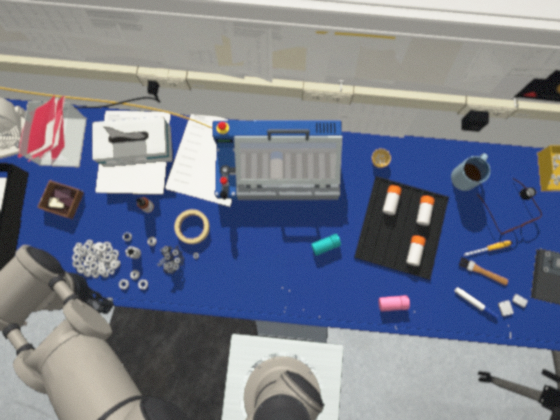

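View pics/side0.png

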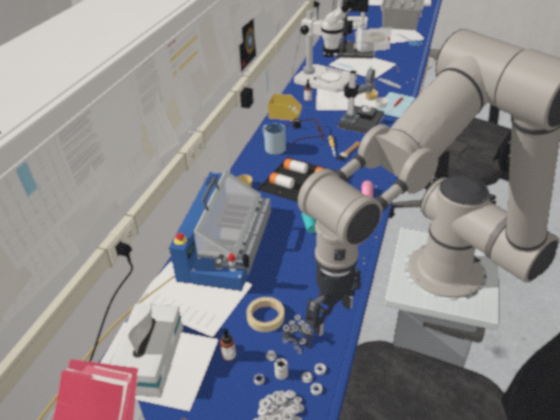

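```bash
cat >> h.py <<'E'
from scipy.spatial.transform import Rotation as Rn
_snap=snap
def snap(n,f=None):
    s=_snap(n,f); s['rotation']=Rn.from_euler('xyz',s['rotation']).as_matrix(); return s
def tri(a,ua,b,ub):
    o1,d1=ray(a,*ua);o2,d2=ray(b,*ub)
    d1/=np.linalg.norm(d1);d2/=np.linalg.norm(d2)
    t=np.linalg.lstsq(np.c_[d1,-d2],o2-o1,rcond=None)[0]
    p,q=o1+d1*t[0],o2+d2*t[1]; return (p+q)/2,np.linalg.norm(p-q)
E
python3 - <<'E'
from h import *
s=snap('top'); print(proj(s,[0,0,0]),sorted(s))
t=cv2.cvtColor(s['frame'],cv2.COLOR_RGB2BGR)
a=cv2.resize(t[110:290,200:460],None,fx=3,fy=3,interpolation=cv2.INTER_CUBIC)
cv2.imwrite('pics/topc.png',a)
d=snap('side'); t=cv2.cvtColor(d['frame'],cv2.COLOR_RGB2BGR)
cv2.imwrite('pics/sidec.png',cv2.resize(t[150:300,160:340],None,fx=4,fy=4,interpolation=cv2.INTER_CUBIC))
for nm,q in(('top',s),('side',d)):
    h=cv2.cvtColor(q['frame'],cv2.COLOR_RGB2HSV)
    for c,(lo,hi) in dict(red=((0,170,90),(5,255,255)),orange=((6,170,150),(14,255,255))).items():
        m=cv2.inRange(h,lo,hi); n,_,st,ce=cv2.connectedComponentsWithStats(m)
        for i in range(1,n):
            if st[i,4]>8: print(nm,c,st[i].tolist(),ce[i].round(1))
E
```

```text
(np.float64(281.5897296141492), np.float64(395.8242160082767)) ['cx', 'cy', 'frame', 'origin', 'rotation', 'vfov']
top red [529, 93, 6, 3, 15] [531.6  94.1]
top red [219, 124, 6, 5, 24] [221.8 125.9]
top red [222, 178, 4, 5, 17] [223.6 180.1]
top orange [218, 126, 7, 4, 9] [220.4 127.9]
top orange [388, 185, 13, 9, 77] [394.4 188.5]
top orange [421, 196, 13, 8, 78] [427.1 198.9]
top orange [411, 235, 14, 10, 86] [417.9 239.2]
side red [177, 235, 6, 4, 19] [179.4 236.4]
side red [230, 255, 4, 5, 17] [231.2 257.1]
side orange [270, 178, 3, 4, 10] [271.  179.5]
```

View pics/topc.png

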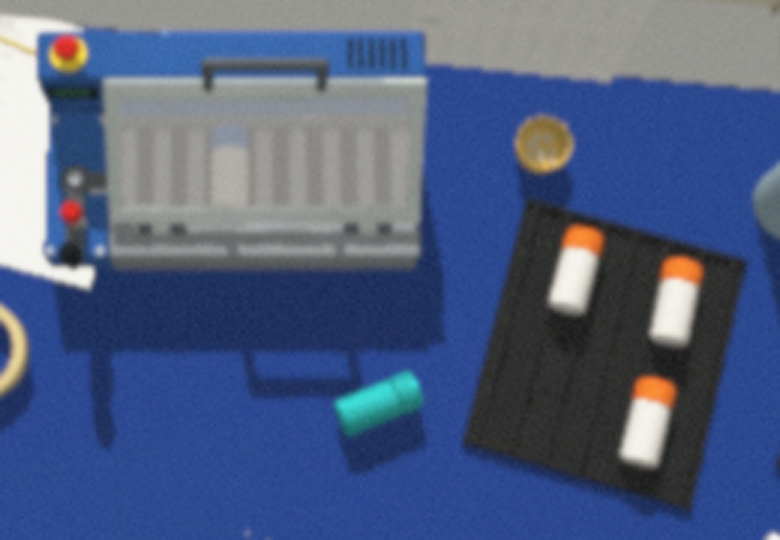

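View pics/sidec.png

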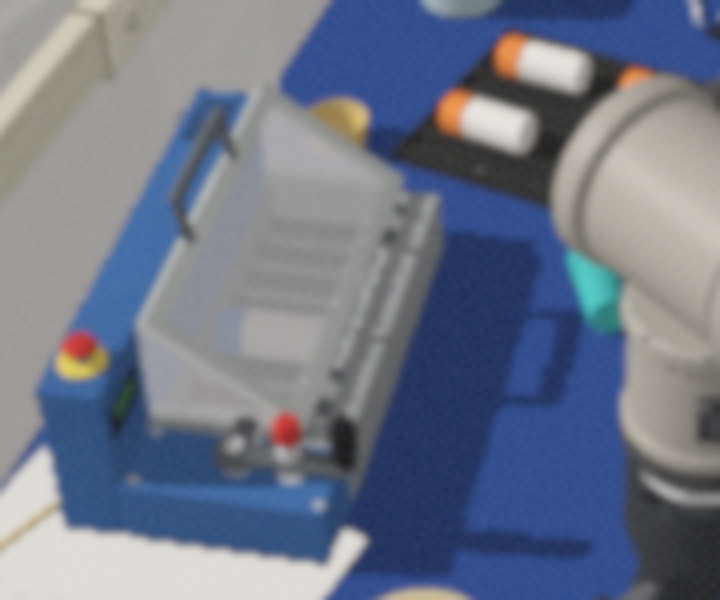

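```bash
python3 - <<'E'
from h import *
s=snap('top'); d=snap('side')
c=lambda u,v:(200+u/3-.33,110+v/3-.33)
e=lambda u,v:(160+u/4-.37,150+v/4-.37)
print('catch',tri(s,c(71,211),d,e(286,429)))
print('knob',tri(s,c(70,247),d,e(343,437)))
print('pivot z~.1',onz(s,*c(75,180),.1))
print('bar',tri(s,c(209,66),d,e(181,190)),tri(s,c(322,66),d,e(222,120)))
for p in((40,33),(424,33)): print('back',onz(s,*c(*p),.145))
for p in((110,268),(418,268)): print('sill',onz(s,*c(*p),.062))
print('barmid z.192',onz(s,*c(265,66),.192))
h=cv2.cvtColor(s['frame'],cv2.COLOR_RGB2HSV)
m=cv2.inRange(h,(0,0,150),(179,60,255))|cv2.inRange(h,(3,150,130),(15,255,255))
o=cv2.inRange(h,(3,150,130),(15,255,255))
m[:180]=0;m[:,:370]=0;m[:,445:]=0;m[275:]=0
n,l,st,ce=cv2.connectedComponentsWithStats(m)
for i in range(1,n):
    if st[i,4]<60: continue
    r=cv2.minAreaRect(cv2.findNonZero((l==i).astype('u1')))
    y,x=np.nonzero((l==i)&(o>0)); b=cv2.boxPoints(r)
    L=sorted([(np.linalg.norm(b[0]-b[1]),0),(np.linalg.norm(b[1]-b[2]),1)])[1][1]
    m1=(b[L]+b[L-1])/2; m2=(b[L+1]+b[(L+2)%4])/2
    P=[onz(s,*q,.023)for q in(m1,m2)]; C=onz(s,x.mean(),y.mean(),.03)
    if np.linalg.norm(P[0]-C)<np.linalg.norm(P[1]-C):P=P[::-1]
    v=P[1]-P[0]; print('jar',st[i].tolist(),np.round((P[0]+P[1])/2,4),'len',np.linalg.norm(v).round(4),'yaw',np.degrees(np.arctan2(v[1],v[0])).round(1))
for p in((527,201),(746,263),(690,511),(465,443)): print('mat',onz(s,*c(*p),.005).round(4))
for p in((326,243),(393,303),(381,157),(191,227),(145,203)): print('other',onz(s,*p,.02).round(3))
E
```

```text
catch (array([0.57073745, 0.22158113, 0.10460725]), np.float64(0.0008665401327368076))
knob (array([0.53332745, 0.21757941, 0.10432267]), np.float64(0.006377074874805516))
pivot z~.1 [0.60298634 0.22253692 0.1       ]
bar (array([0.69126243, 0.10082467, 0.19723905]), np.float64(0.0010039963855434397)) (array([7.03903026e-01, 4.24128726e-04, 1.87510979e-01]), np.float64(0.0030775265056463864))
back [0.72922377 0.26576451 0.145     ]
back [ 0.76451831 -0.09226597  0.145     ]
sill [0.52942274 0.1841181  0.062     ]
sill [ 0.5585998 -0.1115882  0.062    ]
barmid z.192 [0.69874517 0.05148021 0.192     ]
jar [387, 185, 14, 9, 88] [ 0.6163 -0.2774  0.023 ] len 0.0391 yaw 84.9
jar [383, 193, 16, 20, 229] [ 0.5733 -0.2693  0.023 ] len 0.0606 yaw -10.8
jar [420, 195, 14, 9, 89] [ 0.5952 -0.377   0.023 ] len 0.0393 yaw 84.9
jar [417, 203, 15, 21, 241] [ 0.5509 -0.3701  0.023 ] len 0.0613 yaw -9.1
jar [411, 235, 14, 10, 99] [ 0.4711 -0.3541  0.023 ] len 0.0399 yaw 80.0
jar [407, 243, 16, 22, 250] [ 0.4276 -0.3457  0.023 ] len 0.0594 yaw -11.7
mat [ 0.6532 -0.2232  0.005 ]
mat [ 0.61   -0.4467  0.005 ]
mat [ 0.357  -0.3974  0.005 ]
mat [ 0.4012 -0.1761  0.005 ]
other [ 0.433 -0.088  0.02 ]
other [ 0.281 -0.291  0.02 ]
other [ 0.713 -0.234  0.02 ]
other [0.441 0.313 0.02 ]
other [0.5  0.46 0.02]<stdin>:23: RuntimeWarning: Mean of empty slice.
  ret = ret.dtype.type(ret / rcount)
```

arm_command --pt "0.04 -0.03 0 0 0 0.1 0.4" --pt "0.08 -0.06 0 0 0 0.2 0.5" --pt "0.12 -0.09 0 0 0 0.32 0.55" --pt "0.16 -0.12 0 0 0 0.44 0.55" --pt "0.2 -0.15 0 0 0 0.562 0.55" --grip_force 25

```text
time_s: 0.98
eef_pos: [0.436, 0.3185, 0.2504]
eef_rot: [3.141, -0.0, 1.673]
force: [0.0, -0.0, 0.5]
opening: 0.0385
```

arm_command --pt "0.04 -0.03 0 0 0 0 0.55" --pt "0.08 -0.06 0 0 0 0 0.55" --pt "0.11 -0.08 0 0 0 0 0.55" --pt "0.136 -0.098 -0.03 0 0 0 0.55" --pt "0.136 -0.098 -0.05 0 0 0 0.55"

```text
time_s: 1.6
eef_pos: [0.5722, 0.2197, 0.1986]
eef_rot: [-3.141, 0.0, 1.666]
force: [0.1, 0.0, -0.8]
opening: 0.0383
```

```bash
python3 - <<'E'
from h import *
w=snap('wrist','w1.png'); s=snap('top');st=manip.get_state(); print(st['eef_pos'],st['eef_rot'],st['joints'],st['opening'])
np.savez('w1.npz',**w)
print(proj(w,[.5707,.2216,.114]),proj(w,[.5313,.2177,.124]))
h=cv2.cvtColor(w['frame'],cv2.COLOR_RGB2HSV)
m=cv2.inRange(h,(0,150,80),(6,255,255))|cv2.inRange(h,(174,150,80),(180,255,255))
n,_,q,ce=cv2.connectedComponentsWithStats(m)
for i in range(1,n):
    if q[i,4]>100: print(q[i],ce[i],onz(w,*ce[i],.111))
E
```

```text
[0.56989336 0.22068672 0.19746414] [-3.13606349e+00  6.79571817e-04  1.66792958e+00] [ 2.44051389e-01  5.44941937e-01  1.34664187e+00  1.44279875e-04
  1.25557793e+00 -1.42392142e+00] 0.038447796223735654
(np.float64(281.4371504628057), np.float64(229.16876241093746)) (np.float64(281.5100160078074), np.float64(169.30467362177316))
[268 206  31  35 826] [282.61985472 222.83535109] [0.56751155 0.22205441 0.111     ]
```

View pics/w1.png

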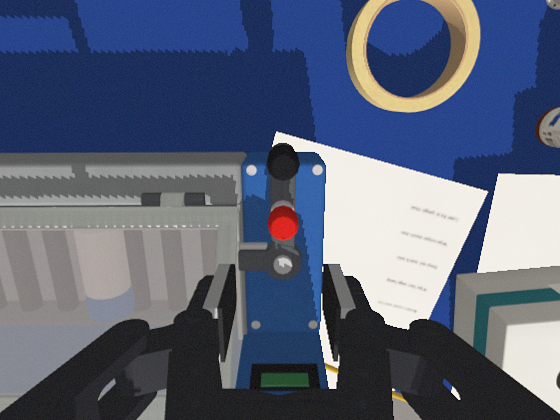

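arm_command --pt "-0.001 0.001 -0.04 0 0 0 0.55" --pt "-0.001 0.001 -0.075 0 0 0 0.55" --pt "-0.001 0.001 -0.094 0 0 0 0.55" --pt "-0.001 0.001 -0.094 0 0 0 0.8" --pt "-0.001 0.001 -0.094 0 0 0 0.9" --grip_force 30

```text
time_s: 2.33
eef_pos: [0.5693, 0.2226, 0.1071]
eef_rot: [-3.14, 0.0, 1.669]
force: [-4.6, -1.7, -2.2]
opening: 0.0189
```

arm_command --pt "0 0 0 0 0 0 0.9" --pt "0 0 0.004 0 0 0 0.9" --pt "0 0 0.009 0 0 0 0.9" --pt "0 0 0.015 0 0 0 0.9" --pt "0 0 0.016 0 0 0 0.9"

```text
time_s: 2.95
eef_pos: [0.5692, 0.2224, 0.1213]
eef_rot: [-3.14, 0.0, 1.669]
force: [-2.0, 0.4, -16.3]
opening: 0.0188
```

arm_command --pt "0 0 -0.001 0 0 0 0.5" --pt "0 0 0 0 0 0 0.5" --pt "0 0 0.03 0 0 0 0.5" --pt "-0.02 -0.002 0.04 0 0 0 0.5" --pt "-0.04 -0.004 0.04 0 0 0 0.5"

```text
time_s: 3.58
eef_pos: [0.5311, 0.2189, 0.1647]
eef_rot: [3.136, -0.001, 1.669]
force: [0.0, 1.0, -0.1]
opening: 0.0427
```

```bash
python3 - <<'E'
from h import *
w=snap('wrist');st=manip.get_state(); print(st['eef_pos'])
g=w['frame'].astype(int).max(2); m=((g<45)*255).astype('u1'); m[:,:200]=0;m[:,380:]=0
h=cv2.cvtColor(w['frame'],cv2.COLOR_RGB2HSV)
r=cv2.inRange(h,(0,150,80),(6,255,255))
print(proj(w,[.5294,.2185,.124]),proj(w,[.5692,.2224,.128]))
for a in(m,r):
    n,_,q,ce=cv2.connectedComponentsWithStats(a)
    for i in range(1,n):
        if q[i,4]>100: print(q[i],ce[i],onz(w,*ce[i],.124))
E
```

```text
[0.52823756 0.21872764 0.16407404]
(np.float64(277.446582521486), np.float64(258.1868994909249)) (np.float64(277.46594627184646), np.float64(330.3420179388768))
[ 262  217   36   50 1368] [279.34429825 241.98684211] [0.52050995 0.21858132 0.124     ]
[212 265  19  96 936] [222.39316239 306.13675214] [0.55995248 0.19221671 0.124     ]
[  200   265   180   155 10495] [308.15035731 372.2714626 ] [0.59831687 0.24269944 0.124     ]
[ 261  298   36   44 1235] [278.47530364 320.        ] [0.56557366 0.22258094 0.124     ]
```

arm_command --pt "0 0 -0.03 0 0 0 0.5" --pt "0 0 -0.058 0 0 0 0.5" --pt "0 0 -0.058 0 0 0 0.8" --pt "0 0 -0.058 0 0 0 0.9" --pt "0 0 -0.058 0 0 0 0.9"

```text
time_s: 4.25
eef_pos: [0.5303, 0.2186, 0.1046]
eef_rot: [3.141, -0.0, 1.669]
force: [2.4, 0.0, -8.7]
opening: 0.0192
```

```bash
python3 - <<'E'
import numpy as np
X=np.array([.9952,.0975]);Y=np.array([-.0975,.9952])
f=lambda t:.08*((1-np.cos(t))*X+np.sin(t)*Y)
ts=np.r_[0.1,np.linspace(.25,1.5,9)]
for k in(0,5):
    b=0 if k==0 else ts[4]
    print([[*np.round(f(t)-(f(b)),4),0,0,0,round(-(t-b),3),.9] for t in ts[k:k+5]])
E
```

```text
[[np.float64(-0.0004), np.float64(0.008), 0, 0, 0, np.float64(-0.1), 0.9], [np.float64(0.0005), np.float64(0.0199), 0, 0, 0, np.float64(-0.25), 0.9], [np.float64(0.0034), np.float64(0.0321), 0, 0, 0, np.float64(-0.406), 0.9], [np.float64(0.0081), np.float64(0.0437), 0, 0, 0, np.float64(-0.562), 0.9], [np.float64(0.0146), np.float64(0.0544), 0, 0, 0, np.float64(-0.719), 0.9]]
[[np.float64(0.008), np.float64(0.0096), 0, 0, 0, np.float64(-0.156), 0.9], [np.float64(0.0175), np.float64(0.0177), 0, 0, 0, np.float64(-0.312), 0.9], [np.float64(0.028), np.float64(0.0244), 0, 0, 0, np.float64(-0.469), 0.9], [np.float64(0.0395), np.float64(0.0293), 0, 0, 0, np.float64(-0.625), 0.9], [np.float64(0.0516), np.float64(0.0323), 0, 0, 0, np.float64(-0.781), 0.9]]
```

arm_command --pt "-0.0004 0.008 0 0 0 -0.1 0.9" --pt "0.0005 0.02 0 0 0 -0.25 0.9" --pt "0.0034 0.032 0 0 0 -0.406 0.9" --pt "0.008 0.0437 0 0 0 -0.562 0.9" --pt "0.0146 0.0544 0 0 0 -0.719 0.9"

```text
time_s: 4.88
eef_pos: [0.545, 0.2731, 0.1046]
eef_rot: [3.14, -0.0, 0.945]
force: [4.5, -2.1, -8.3]
opening: 0.0189
```

arm_command --pt "0.008 0.0096 0 0 0 -0.156 0.9" --pt "0.0175 0.0177 0 0 0 -0.312 0.9" --pt "0.028 0.0244 0 0 0 -0.469 0.9" --pt "0.0395 0.0293 0 0 0 -0.625 0.9" --pt "0.0516 0.0323 0 0 0 -0.781 0.9"

```text
time_s: 5.5
eef_pos: [0.5968, 0.3056, 0.1047]
eef_rot: [3.142, -0.001, 0.165]
force: [2.8, -1.6, -7.0]
opening: 0.019
```

arm_command --pt "0.001 0 0 0 0 -0.015 0.9" --pt "0.001 0 0 0 0 -0.015 0.9" --pt "0 0 0 0 0 0 0.5" --pt "0 0 0 0 0 0 0.4" --pt "0 0 0.06 0 0 0 0.4"

```text
time_s: 6.12
eef_pos: [0.5937, 0.3042, 0.1604]
eef_rot: [3.14, 0.01, 0.169]
force: [1.2, 1.5, 0.4]
opening: 0.0509
```

arm_command --pt "0.0 -0.02 0.055 0 0 -0.07 0.4" --pt "0.02 -0.07 0.09 0 0 -0.07 0.4" --pt "0.04 -0.12 0.11 0 0 -0.07 0.5" --pt "0.06 -0.17 0.12 0 0 -0.07 0.6" --pt "0.08 -0.22 0.13 0 0 -0.07 0.62"

```text
time_s: 6.75
eef_pos: [0.6765, 0.0835, 0.2959]
eef_rot: [3.141, -0.002, 0.1]
force: [1.6, 0.5, -1.5]
opening: 0.0326
```

arm_command --pt "0.023 -0.032 0.0 0 0 0 0.62" --pt "0.023 -0.032 0.0 0 0 0 0.62" --pt "0.023 -0.032 0 0 0 0 0.62" --pt "0.023 -0.032 0 0 0 0 0.62" --pt "0.023 -0.032 0 0 0 0 0.62"

```text
time_s: 7.38
eef_pos: [0.6987, 0.0545, 0.2947]
eef_rot: [-3.142, -0.0, 0.101]
force: [0.9, -0.0, 0.1]
opening: 0.0324
```

```bash
python3 - <<'E'
from h import *
w=snap('wrist','w2.png');st=manip.get_state(); print(st['eef_pos'],st['eef_rot'],st['opening'])
np.savez('w2.npz',**w)
for y in(.052,0,-.052): print(proj(w,[.6985-.0975*y,.0513+.995*y,.192]))
E
```

```text
[0.69876424 0.05428939 0.29467852] [ 3.14155675e+00 -4.27874848e-04  1.00382546e-01] 0.03266168929568181
(np.float64(279.20700241668914), np.float64(147.8228627965321))
(np.float64(278.9288647172767), np.float64(225.37054746474905))
(np.float64(278.68510232605394), np.float64(293.3340385285433))
```

View pics/w2.png

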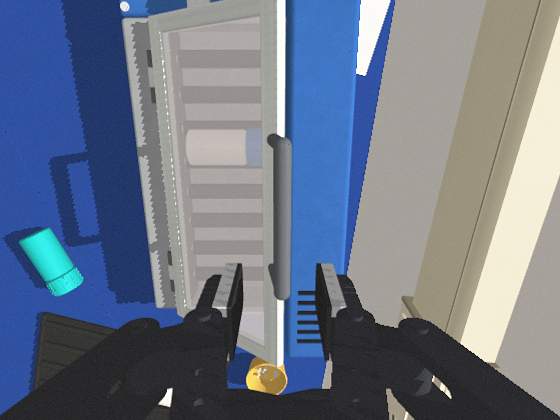

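arm_command --pt "0.002 -0.002 -0.05 0 0 0 0.62" --pt "0.002 -0.002 -0.09 0 0 0 0.62" --pt "0.002 -0.002 -0.102 0 0 0 0.62" --pt "0.002 -0.002 -0.102 0 0 0 0.85" --pt "0.002 -0.002 -0.102 0 0 0 0.95" --grip_force 25

```text
time_s: 8.05
eef_pos: [0.7011, 0.0515, 0.1935]
eef_rot: [3.142, -0.001, 0.099]
force: [-1.4, 0.2, -4.5]
opening: 0.011
```

```bash
cat > arc.py <<'E'
import numpy as np,sys
X=np.array([.9952,.0975])
a0=np.arctan2(128,118)
f=lambda t:np.r_[(.174*np.cos(a0+t))*X,.174*np.sin(a0+t)]
def rows(ts):
    b=0.0 if ts[0]<ts[-1] else ts[0]
    ts=list(ts)
    out=[];base=ts[0]
    for i,t in enumerate(ts[1:]):
        out.append([*[round(float(v),4) for v in f(t)-f(base)],0,0,0,.95])
        if i%5==4: print(out);out=[];base=t
    if out: print(out)
if __name__=='__main__': rows(np.r_[0,.04,.12,np.linspace(.22,1.62,14),1.68,1.72,1.735,1.735])
E
python3 arc.py
```

```text
[[-0.0052, -0.0005, 0.0046, 0, 0, 0, 0.95], [-0.0161, -0.0016, 0.0132, 0, 0, 0, 0.95], [-0.0306, -0.003, 0.0227, 0, 0, 0, 0.95], [-0.0472, -0.0046, 0.0312, 0, 0, 0, 0.95], [-0.0646, -0.0063, 0.0378, 0, 0, 0, 0.95]]
[[-0.018, -0.0018, 0.0047, 0, 0, 0, 0.95], [-0.0365, -0.0036, 0.0075, 0, 0, 0, 0.95], [-0.0551, -0.0054, 0.0082, 0, 0, 0, 0.95], [-0.0737, -0.0072, 0.007, 0, 0, 0, 0.95], [-0.092, -0.009, 0.0037, 0, 0, 0, 0.95]]
[[-0.0179, -0.0018, -0.0052, 0, 0, 0, 0.95], [-0.0351, -0.0034, -0.0124, 0, 0, 0, 0.95], [-0.0515, -0.005, -0.0213, 0, 0, 0, 0.95], [-0.0668, -0.0065, -0.032, 0, 0, 0, 0.95], [-0.0809, -0.0079, -0.0442, 0, 0, 0, 0.95]]
[[-0.0127, -0.0012, -0.0137, 0, 0, 0, 0.95], [-0.0191, -0.0019, -0.0219, 0, 0, 0, 0.95], [-0.0231, -0.0023, -0.0276, 0, 0, 0, 0.95], [-0.0246, -0.0024, -0.0298, 0, 0, 0, 0.95], [-0.0246, -0.0024, -0.0298, 0, 0, 0, 0.95]]
```

arm_command --pt "-0.0052 -0.0005 0.0046 0 0 0 0.95" --pt "-0.0161 -0.0016 0.0132 0 0 0 0.95" --pt "-0.0306 -0.003 0.0227 0 0 0 0.95" --pt "-0.0472 -0.0046 0.0312 0 0 0 0.95" --pt "-0.0646 -0.0063 0.0378 0 0 0 0.95"

```text
time_s: 8.68
eef_pos: [0.637, 0.045, 0.2333]
eef_rot: [3.141, -0.007, 0.099]
force: [4.3, 0.8, 1.6]
opening: 0.0109
```

arm_command --pt "-0.018 -0.0018 0.0047 0 0 0 0.95" --pt "-0.0365 -0.0036 0.0075 0 0 0 0.95" --pt "-0.0551 -0.0054 0.0082 0 0 0 0.95" --pt "-0.0737 -0.0072 0.007 0 0 0 0.95" --pt "-0.092 -0.009 0.0037 0 0 0 0.95"

```text
time_s: 9.3
eef_pos: [0.5446, 0.0357, 0.2368]
eef_rot: [3.14, -0.006, 0.099]
force: [1.0, 0.8, 1.9]
opening: 0.0109
```

arm_command --pt "-0.0179 -0.0018 -0.0052 0 0 0 0.95" --pt "-0.0351 -0.0034 -0.0124 0 0 0 0.95" --pt "-0.0515 -0.005 -0.0213 0 0 0 0.95" --pt "-0.0668 -0.0065 -0.032 0 0 0 0.95" --pt "-0.0809 -0.0079 -0.0442 0 0 0 0.95"

```text
time_s: 9.93
eef_pos: [0.4634, 0.0277, 0.1915]
eef_rot: [3.14, -0.005, 0.099]
force: [1.8, -0.5, -1.0]
opening: 0.0109
```

arm_command --pt "-0.0127 -0.0012 -0.0137 0 0 0 0.95" --pt "-0.0191 -0.0019 -0.0219 0 0 0 0.95" --pt "-0.0231 -0.0023 -0.0276 0 0 0 0.95" --pt "-0.0246 -0.0024 -0.0298 0 0 0 0.95" --pt "-0.0246 -0.0024 -0.0298 0 0 0 0.95"

```text
time_s: 10.55
eef_pos: [0.44, 0.0254, 0.1623]
eef_rot: [3.14, -0.004, 0.099]
force: [-5.7, -0.8, 19.9]
opening: 0.0106
```

arm_command --pt "0 0 0.002 0 0 0 0.62" --pt "0 0 0.002 0 0 0 0.6" --pt "0 0 0.002 0 0 0 0.6" --pt "0 0 0.05 0 0 0 0.6" --pt "0 0 0.1 0 0 0.15 0.6"

```text
time_s: 11.18
eef_pos: [0.4385, 0.0257, 0.2604]
eef_rot: [-3.141, 0.002, 0.252]
force: [0.8, 0.4, -0.5]
opening: 0.0344
```

arm_command --pt "0.03 0.005 0.03 0 0 0.18 0.5" --pt "0.06 0.02 0.03 0 0 0.36 0.4" --pt "0.1 0.03 0.02 0 0 0.54 0.3" --pt "0.14 0.04 0.01 0 0 0.72 0.3" --pt "0.17 0.05 0 0 0 0.9 0.3"

```text
time_s: 11.8
eef_pos: [0.6103, 0.0761, 0.2586]
eef_rot: [-3.141, 0.0, 1.155]
force: [0.0, 0.2, -0.3]
opening: 0.0599
```

arm_command --pt "0 0 0 0 0 0.18 0.3" --pt "0 0 0 0 0 0.36 0.3" --pt "0 0 0 0 0 0.52 0.3" --pt "0 0 0 0 0 0.52 0.3" --pt "0 0 0 0 0 0.52 0.3"

```text
time_s: 12.42
eef_pos: [0.6089, 0.0757, 0.2595]
eef_rot: [-3.141, -0.0, 1.666]
force: [-0.2, -1.0, -0.5]
opening: 0.0594
```

```bash
python3 - <<'E'
from h import *
w=snap('wrist','w3.png');st=manip.get_state(); print(st['eef_pos'],st['eef_rot'],st['opening'])
np.savez('w3.npz',**w)
E
```

```text
[0.60892476 0.07566631 0.25962451] [-3.14128525e+00 -1.65977613e-04  1.66649648e+00] 0.05984146901190798
```

View pics/w3.png

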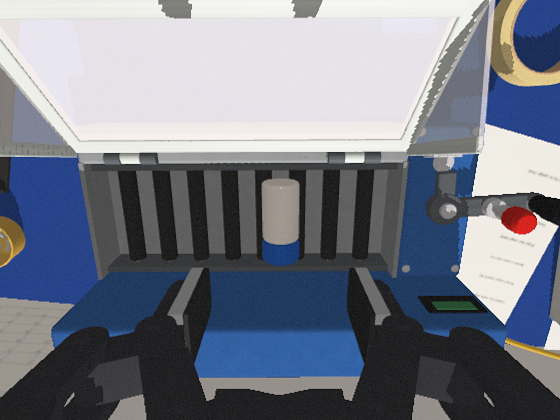

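```bash
python3 - <<'E'
from h import *
w=dict(np.load('w3.npz'))
X=np.array([.9952,.0975]);Y=np.array([-.0975,.9952]);H=np.array([.5835,.040])
def mill(u,v,z):
    p=onz(w,u,v,z)[:2]; return np.round([(p-H)@X,(p-H)@Y],4),p.round(4)
print('jar front',mill(281,179,.070),'back',mill(281,264,.068),'side',mill(262,220,.054),mill(300,220,.054))
for v in(163,170,254,258,270): print('rail',v,mill(264,v,.052))
for u in(132,165,198,231,331,364): print('roll',mill(u,215,.0425))
for X_ in((0.064),): print(proj(w,[*(H+X*.064),.072]))
E
```

```text
jar front (array([0.0184, 0.0355]), array([0.5984, 0.0772])) back (array([0.1033, 0.0355]), array([0.6829, 0.0854])) side (array([0.0627, 0.017 ]), array([0.6443, 0.0631])) (array([0.0628, 0.0542]), array([0.6407, 0.1001]))
rail 163 (array([0.007 , 0.0197]), array([0.5886, 0.0603]))
rail 170 (array([0.0137, 0.0196]), array([0.5952, 0.0609]))
rail 254 (array([0.0999, 0.0184]), array([0.6811, 0.068 ]))
rail 258 (array([0.1043, 0.0183]), array([0.6856, 0.0684]))
rail 270 (array([0.1179, 0.0181]), array([0.6991, 0.0695]))
roll (array([ 0.061 , -0.1145]), array([ 0.6554, -0.068 ]))
roll (array([ 0.0611, -0.0812]), array([ 0.6522, -0.0349]))
roll (array([ 0.0612, -0.048 ]), array([ 0.6491, -0.0018]))
roll (array([ 0.0613, -0.0147]), array([0.6459, 0.0313]))
roll (array([0.0615, 0.0861]), array([0.6363, 0.1317]))
roll (array([0.0616, 0.1194]), array([0.6331, 0.1648]))
(np.float64(242.86105839436755), np.float64(227.57553192341967))
```

arm_command --pt "0.033 0.0055 -0.03 0 0 0 0.4" --pt "0.033 0.0055 -0.08 0 0 0 0.4" --pt "0.033 0.0055 -0.13 0 0 0 0.4" --pt "0.033 0.0055 -0.17 0 0 0 0.4" --pt "0.033 0.0055 -0.185 0 0 0 0.4"

```text
time_s: 13.1
eef_pos: [0.6406, 0.0811, 0.0722]
eef_rot: [-3.137, -0.0, 1.668]
force: [-0.0, -0.3, 0.7]
opening: 0.0511
```

arm_command --pt "0 0 -0.009 0 0 0 0.4" --pt "0 0 -0.009 0 0 0 0.4" --pt "0 0 -0.009 0 0 0 0.6" --pt "0 0 -0.009 0 0 0 0.7" --pt "0 0 -0.009 0 0 0 0.7" --grip_force 40

```text
time_s: 13.72
eef_pos: [0.6429, 0.0806, 0.0673]
eef_rot: [3.139, 0.001, 1.669]
force: [-0.8, -4.4, 6.4]
opening: 0.034
```

arm_command --pt "0 0 0.03 0 0 0 0.75" --pt "0 0 0.08 0 0 0 0.75" --pt "0 0 0.14 0 0 0 0.75" --pt "0 -0.03 0.18 0 0 0 0.75" --pt "-0.01 -0.08 0.184 0 0 0 0.75"

```text
time_s: 14.35
eef_pos: [0.6333, 0.002, 0.2535]
eef_rot: [3.135, 0.0, 1.672]
force: [-0.2, -0.3, -2.2]
opening: 0.0341
```

arm_command --pt "-0.03 -0.05 0 0 0 -0.06 0.75" --pt "-0.06 -0.1 0 0 0 -0.12 0.75" --pt "-0.09 -0.15 0 0 0 -0.18 0.75" --pt "-0.12 -0.2 0 0 0 -0.24 0.75" --pt "-0.15 -0.25 0 0 0 -0.2825 0.75"

```text
time_s: 14.98
eef_pos: [0.4807, -0.2497, 0.2496]
eef_rot: [-3.141, -0.001, 1.385]
force: [0.7, -0.7, -1.4]
opening: 0.0346
```

arm_command --pt "-0.012 0 0 0 0 0 0.75" --pt "-0.012 0 0 0 0 0 0.75" --pt "-0.012 0 0 0 0 0 0.75" --pt "-0.012 0 0 0 0 0 0.75" --pt "-0.012 0 0 0 0 0 0.75"

```text
time_s: 15.6
eef_pos: [0.4705, -0.2481, 0.2497]
eef_rot: [-3.142, -0.0, 1.388]
force: [0.6, 0.6, -2.8]
opening: 0.0339
```

```bash
python3 - <<'E'
from h import *
w=snap('wrist','w4.png');st=manip.get_state(); print(st['eef_pos'],st['eef_rot'],st['opening'],st['force'])
np.savez('w4.npz',**w)
E
```

```text
[ 0.47037525 -0.248275    0.24974347] [-3.14157476e+00 -1.69600380e-04  1.38769643e+00] 0.03424040503059885 [ 0.36713013 -1.05210408 -1.02080273]
```

View pics/w4.png

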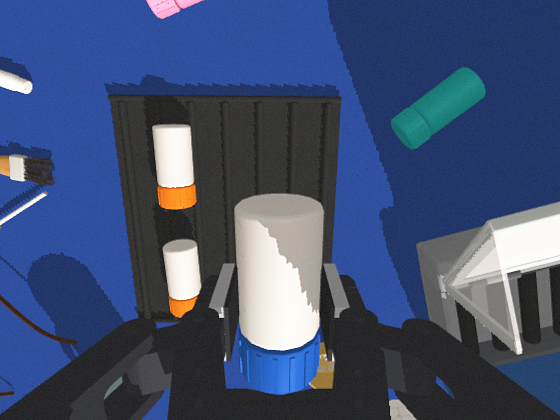

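```bash
python3 - <<'E'
from h import *
w=dict(np.load('w4.npz'))
a=np.radians(-10.6); U=np.array([np.cos(a),np.sin(a)]);V=np.array([-U[1],U[0]]);C=np.array([.5054,-.3108])
def mt(u,v,z):
    p=onz(w,u,v,z)[:2]; return np.round([(p-C)@U,(p-C)@V],4),p.round(4)
for p in((110,97),(340,97)): print('corner',mt(*p,.006))
g=cv2.cvtColor(w['frame'],cv2.COLOR_RGB2GRAY).astype(float)[104:124,100:350].mean(0)
g=np.convolve(g,np.ones(3)/3,'same')
pk=[i+100 for i in range(3,247) if g[i]==g[i-3:i+4].max() and g[i]>g[max(0,i-10):i+10].min()+3]
for u in pk: print('peak',u,g[u-100].round(1),mt(u,114,.010)[0])
h=cv2.cvtColor(w['frame'],cv2.COLOR_RGB2HSV)
m=cv2.inRange(h,(0,0,150),(179,60,255)); m[:,:140]=0;m[:,205:]=0;m[:110]=0
n,l,q,ce=cv2.connectedComponentsWithStats(m)
for i in range(1,n):
    if q[i,4]>400:
        x,y,ww,hh=q[i,:4]; print('jar',q[i],'front',mt(x+ww/2,y,.03),'axis',mt(x+ww/2,y+hh/2,.021))
m=cv2.inRange(h,(5,170,130),(18,255,255)); m[:,205:]=0;m[:,:140]=0
n,l,q,ce=cv2.connectedComponentsWithStats(m)
for i in range(1,n):
    if q[i,4]>100: x,y,ww,hh=q[i,:4]; print('cap',q[i],'back end',mt(x+ww/2,y+hh,.03))
E
```

```text
corner (array([-0.1261, -0.1107]), array([ 0.3611, -0.3964]))
corner (array([-0.1267,  0.1155]), array([ 0.4021, -0.174 ]))
peak 105 79.3 [-0.1101 -0.1161]
peak 123 55.8 [-0.1102 -0.0983]
peak 130 54.5 [-0.1102 -0.0914]
peak 139 54.1 [-0.1102 -0.0825]
peak 151 37.6 [-0.1102 -0.0707]
peak 156 37.8 [-0.1102 -0.0658]
peak 165 38.4 [-0.1103 -0.0569]
peak 192 55.7 [-0.1103 -0.0303]
peak 198 53.1 [-0.1103 -0.0243]
peak 217 53.4 [-0.1104 -0.0056]
peak 226 56.2 [-0.1104  0.0033]
peak 231 53.5 [-0.1104  0.0082]
peak 250 54.3 [-0.1105  0.0269]
peak 261 55.8 [-0.1105  0.0378]
peak 268 54.4 [-0.1105  0.0447]
peak 279 54.9 [-0.1105  0.0555]
peak 285 53.8 [-0.1106  0.0614]
peak 295 55.9 [-0.1106  0.0713]
peak 314 53.8 [-0.1106  0.09  ]
peak 319 54.4 [-0.1106  0.095 ]
peak 329 56.0 [-0.1107  0.1048]
peak 334 54.2 [-0.1107  0.1098]
peak 345 79.3 [-0.1107  0.1206]
jar [ 153  125   41   63 2265] front (array([-0.1011, -0.0437]), array([ 0.398 , -0.3351])) axis (array([-0.0701, -0.0489]), array([ 0.4275, -0.346 ]))
jar [ 163  240   38   60 1875] front (array([ 0.0153, -0.045 ]), array([ 0.5122, -0.3578])) axis (array([ 0.0544, -0.0505]), array([ 0.5496, -0.3704]))
cap [157 183  39  27 805] back end (array([-0.0174, -0.0479]), array([ 0.4795, -0.3547]))
cap [169 296  28  22 373] back end (array([ 0.1093, -0.0514]), array([ 0.6034, -0.3814]))
```

arm_command --pt "-0.019 0.0025 -0.05 0 0 0 0.75" --pt "-0.019 0.0025 -0.1 0 0 0 0.75" --pt "-0.019 0.0025 -0.15 0 0 0 0.75" --pt "-0.019 0.0025 -0.19 0 0 0 0.75" --pt "-0.019 0.0025 -0.205 0 0 0 0.75"

```text
time_s: 16.27
eef_pos: [0.4502, -0.2455, 0.0428]
eef_rot: [-3.138, -0.002, 1.387]
force: [0.7, 0.3, -1.3]
opening: 0.0343
```

arm_command --pt "0 0 -0.005 0 0 0 0.75" --pt "0 0 -0.009 0 0 0 0.75" --pt "0 0 -0.01 0 0 0 0.75" --pt "0 0 -0.01 0 0 0 0.75" --pt "0 0 -0.01 0 0 0 0.75"

```text
time_s: 16.9
eef_pos: [0.4512, -0.2465, 0.0353]
eef_rot: [3.141, 0.0, 1.386]
force: [-0.0, 0.1, -2.0]
opening: 0.0345
```

arm_command --pt "0 0 -0.001 0 0 0 0.75" --pt "0 0 -0.002 0 0 0 0.75" --pt "0 0 -0.002 0 0 0 0.6" --pt "0 0 -0.002 0 0 0 0.5" --pt "0 0 -0.002 0 0 0 0.42"

```text
time_s: 17.52
eef_pos: [0.451, -0.2464, 0.0328]
eef_rot: [3.141, 0.0, 1.387]
force: [0.8, -1.3, 1.1]
opening: 0.0494
```

arm_command --pt "0 0 0.02 0 0 0 0.42" --pt "0 0 0.06 0 0 0 0.42" --pt "0 0 0.12 0 0 0 0.42" --pt "-0.01 -0.05 0.16 0 0 0 0.42" --pt "-0.01 -0.06 0.19 0 0 0 0.42"

```text
time_s: 18.15
eef_pos: [0.4407, -0.3085, 0.2248]
eef_rot: [3.14, 0.002, 1.385]
force: [-1.3, 0.3, 0.3]
opening: 0.0496
```

arm_command --pt "0.03 0 0.02 0 0 0 0.42" --pt "0.05 0 0.05 0 0 0 0.42" --pt "0.05 0 0.08 0 0 0 0.42" --pt "0.05 0 0.08 0 0 0 0.42" --pt "0.05 0 0.08 0 0 0 0.42"

```text
time_s: 18.77
eef_pos: [0.4905, -0.3061, 0.3016]
eef_rot: [-3.14, -0.001, 1.386]
force: [-0.0, 1.1, -0.8]
opening: 0.0496
```

```bash
python3 - <<'E'
from h import *
w=snap('wrist','w5.png');st=manip.get_state(); print(st['eef_pos'],st['eef_rot'],st['opening'],st['force'])
np.savez('w5.npz',**w)
E
```

```text
[ 0.49038932 -0.30603377  0.30135186] [-3.13937284e+00 -1.34305235e-03  1.38627866e+00] 0.04927527071643096 [ 0.56432295  0.29942104 -0.9543732 ]
```

View pics/w5.png

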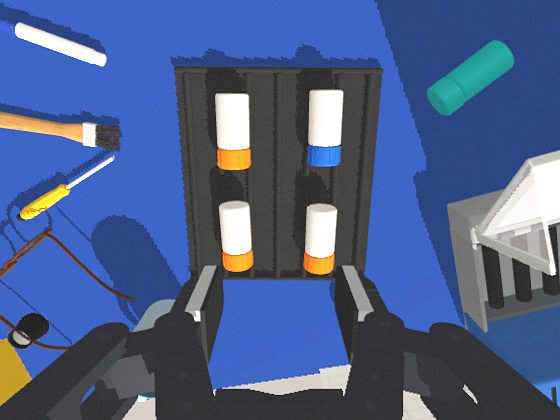

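```bash
cat > jars.py <<'E'
from h import *
def jars(w,box,z=.021):
    x0,y0,x1,y1=box
    h=cv2.cvtColor(w['frame'],cv2.COLOR_RGB2HSV)
    m=cv2.inRange(h,(0,0,150),(179,60,255))|cv2.inRange(h,(5,170,130),(18,255,255))|cv2.inRange(h,(105,200,130),(125,255,255))*0
    k=np.zeros_like(m);k[y0:y1,x0:x1]=m[y0:y1,x0:x1]
    k=cv2.morphologyEx(k,cv2.MORPH_CLOSE,np.ones((5,5),'u1'))
    n,l,q,ce=cv2.connectedComponentsWithStats(k)
    for i in range(1,n):
        if q[i,4]<900: continue
        r=cv2.minAreaRect(cv2.findNonZero((l==i).astype('u1')))
        p=onz(w,*r[0],z+.006)
        b=cv2.boxPoints(r);E=[(b[j]+b[(j+1)%4])/2 for j in range(4)]
        L=0 if np.linalg.norm(E[0]-E[2])>np.linalg.norm(E[1]-E[3]) else 1
        A,B=[onz(w,*E[j],z+.009) for j in(L,L+2)]; v=A-B; v*=np.sign(v[0])
        print('jar',q[i].tolist(),'mid',p.round(4)[:2],((A+B)/2).round(4)[:2],'len',np.linalg.norm(v).round(4),'yaw',np.degrees(np.arctan2(v[1],v[0])).round(1))
E
python3 - <<'E'
from jars import *
jars(dict(np.load('w5.npz')),(180,80,375,285))
E
```

```text
jar [308, 90, 35, 57, 1855] mid [ 0.4411 -0.2452] [ 0.4415 -0.2457] len 0.059 yaw -9.9
jar [215, 94, 36, 76, 2274] mid [ 0.4367 -0.347 ] [ 0.4378 -0.3469] len 0.0808 yaw -10.9
jar [219, 201, 34, 71, 1914] mid [ 0.5574 -0.3704] [ 0.5578 -0.3701] len 0.09 yaw -8.8
jar [304, 204, 33, 71, 1967] mid [ 0.5796 -0.2718] [ 0.5798 -0.2722] len 0.0903 yaw -11.7
```

arm_command --pt "0.04 0.015 -0.03 0 0 0 0.42" --pt "0.08 0.03 -0.07 0 0 0 0.42" --pt "0.093 0.034 -0.12 0 0 0 0.42" --pt "0.093 0.034 -0.17 0 0 0 0.42" --pt "0.093 0.034 -0.22 0 0 0 0.42"

```text
time_s: 19.45
eef_pos: [0.5831, -0.2716, 0.0798]
eef_rot: [-3.139, -0.001, 1.387]
force: [0.8, -0.6, -0.2]
opening: 0.0493
```

arm_command --pt "0 0 -0.035 0 0 0 0.42" --pt "0 0 -0.0475 0 0 0 0.42" --pt "0 0 -0.0475 0 0 0 0.6" --pt "0 0 -0.0475 0 0 0 0.75" --pt "0 0 -0.0475 0 0 0 0.75"

```text
time_s: 20.08
eef_pos: [0.5845, -0.2727, 0.0366]
eef_rot: [3.14, 0.001, 1.387]
force: [-0.0, 0.4, -2.3]
opening: 0.0341
```

arm_command --pt "0 0 0 0 0 0 0.75" --pt "0 0 0.04 0 0 0 0.75" --pt "0 0 0.09 0 0 0 0.75" --pt "0 0 0.15 0 0 0 0.75" --pt "0 0 0.2 0 0 0 0.75"

```text
time_s: 20.7
eef_pos: [0.584, -0.2724, 0.2383]
eef_rot: [3.14, 0.001, 1.387]
force: [0.3, -0.3, -3.4]
opening: 0.034
```

arm_command --pt "0.012 0.05 0.01 0 0 0.06 0.75" --pt "0.026 0.1 0.01 0 0 0.12 0.75" --pt "0.04 0.15 0.01 0 0 0.18 0.75" --pt "0.054 0.2 0.01 0 0 0.24 0.75" --pt "0.069 0.251 0.0 0 0 0.2825 0.75"

```text
time_s: 21.32
eef_pos: [0.6535, -0.0198, 0.2366]
eef_rot: [3.139, 0.001, 1.67]
force: [1.4, -0.7, -2.9]
opening: 0.034
```

arm_command --pt "0 0 -0.04 0 0 0 0.75" --pt "0 0 -0.09 0 0 0 0.75" --pt "0 0 -0.13 0 0 0 0.75" --pt "0 0 -0.155 0 0 0 0.75" --pt "0 0 -0.155 0 0 0 0.75"

```text
time_s: 21.95
eef_pos: [0.6515, -0.0211, 0.0783]
eef_rot: [-3.137, -0.001, 1.669]
force: [-0.9, -0.0, -2.6]
opening: 0.0345
```

```bash
python3 - <<'E'
from h import *
w=snap('wrist','w6.png');st=manip.get_state(); print(st['eef_pos'],st['eef_rot'],st['opening'],st['force'])
np.savez('w6.npz',**w)
E
```

```text
[ 0.65275757 -0.02128964  0.08024203] [-3.14061544e+00 -3.60870806e-04  1.66898853e+00] 0.03426522632191923 [ 1.02202526 -0.30207154 -1.01131384]
```

View pics/w6.png

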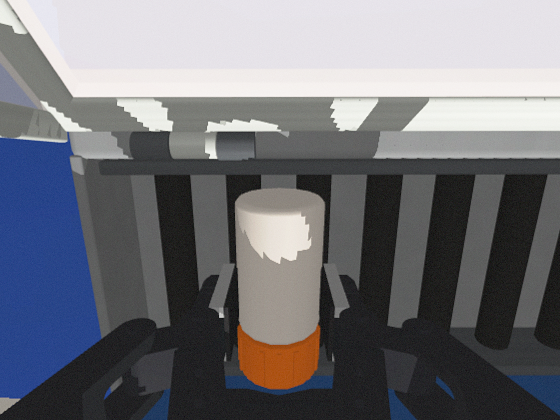

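arm_command --pt "0 0 -0.006 0 0 0 0.75" --pt "0 0 -0.01 0 0 0 0.75" --pt "0 0 -0.012 0 0 0 0.75" --pt "0 0 -0.012 0 0 0 0.75" --pt "0 0 -0.012 0 0 0 0.75"

```text
time_s: 22.62
eef_pos: [0.6531, -0.0213, 0.0685]
eef_rot: [3.141, 0.0, 1.669]
force: [-0.1, 0.2, -3.2]
opening: 0.0342
```

arm_command --pt "0 0 -0.001 0 0 0 0.75" --pt "0 0 -0.002 0 0 0 0.75" --pt "0 0 -0.002 0 0 0 0.65" --pt "0 0 -0.002 0 0 0 0.5" --pt "0 0 -0.002 0 0 0 0.45"

```text
time_s: 23.25
eef_pos: [0.6531, -0.0215, 0.0663]
eef_rot: [3.141, 0.0, 1.669]
force: [-0.2, -0.7, -0.4]
opening: 0.0467
```

arm_command --pt "0 0 0 0 0 0 0.45" --pt "0 0 0.03 0 0 0 0.45" --pt "0 0 0.08 0 0 0 0.45" --pt "0 0 0.13 0 0 0 0.45" --pt "0 0 0.17 0 0 0 0.45"

```text
time_s: 23.88
eef_pos: [0.6532, -0.0214, 0.2386]
eef_rot: [3.14, 0.0, 1.669]
force: [0.1, -0.1, -1.4]
opening: 0.0469
```

arm_command --pt "-0.01 -0.05 0.01 0 0 -0.06 0.42" --pt "-0.03 -0.1 0.03 0 0 -0.12 0.42" --pt "-0.05 -0.15 0.04 0 0 -0.18 0.42" --pt "-0.08 -0.2 0.05 0 0 -0.24 0.42" --pt "-0.11 -0.25 0.06 0 0 -0.2825 0.42"

```text
time_s: 24.5
eef_pos: [0.5419, -0.2729, 0.2965]
eef_rot: [-3.142, 0.0, 1.385]
force: [0.7, -1.1, -0.1]
opening: 0.0499
```

arm_command --pt "-0.04 -0.035 0 0 0 0 0.42" --pt "-0.05 -0.035 0 0 0 0 0.42" --pt "-0.05 -0.035 0 0 0 0 0.42" --pt "-0.05 -0.035 0 0 0 0 0.42" --pt "-0.05 -0.035 0 0 0 0 0.42"

```text
time_s: 25.12
eef_pos: [0.4939, -0.3054, 0.2961]
eef_rot: [-3.142, -0.0, 1.388]
force: [-0.3, 0.4, -0.2]
opening: 0.0496
```

```bash
python3 - <<'E'
from jars import *
w=snap('wrist','w7.png');st=manip.get_state(); print(st['eef_pos'],st['eef_rot'],st['opening'],st['force'])
np.savez('w7.npz',**w); jars(w,(170,50,400,300))
E
```

```text
[ 0.49377491 -0.3054896   0.29614492] [-3.14154252e+00 -2.56495395e-04  1.38826959e+00] 0.04965375484282829 [0.28895873 0.07641812 0.19561693]
jar [308, 86, 36, 58, 1933] mid [ 0.4407 -0.2451] [ 0.4413 -0.2456] len 0.0591 yaw -10.5
jar [213, 90, 36, 78, 2280] mid [ 0.4367 -0.3473] [ 0.4379 -0.3472] len 0.081 yaw -11.6
jar [217, 199, 35, 72, 1936] mid [ 0.5569 -0.3704] [ 0.5572 -0.37  ] len 0.089 yaw -9.1
```

arm_command --pt "0.03 -0.03 -0.03 0 0 0 0.42" --pt "0.06 -0.055 -0.07 0 0 0 0.42" --pt "0.067 -0.0655 -0.12 0 0 0 0.42" --pt "0.067 -0.0655 -0.17 0 0 0 0.42" --pt "0.067 -0.0655 -0.22 0 0 0 0.42"

```text
time_s: 25.8
eef_pos: [0.5605, -0.3713, 0.0743]
eef_rot: [-3.142, -0.0, 1.387]
force: [0.3, -0.2, -0.4]
opening: 0.0497
```

arm_command --pt "0 0 -0.03 0 0 0 0.42" --pt "0 0 -0.041 0 0 0 0.42" --pt "0 0 -0.041 0 0 0 0.6" --pt "0 0 -0.041 0 0 0 0.75" --pt "0 0 -0.041 0 0 0 0.75"

```text
time_s: 26.42
eef_pos: [0.5604, -0.3721, 0.0365]
eef_rot: [3.14, 0.001, 1.387]
force: [-0.3, -0.1, -3.2]
opening: 0.0346
```

arm_command --pt "0 0 0 0 0 0 0.75" --pt "0 0 0.04 0 0 0 0.75" --pt "0 0 0.09 0 0 0 0.75" --pt "0 0 0.15 0 0 0 0.75" --pt "0 0 0.2 0 0 0 0.75"

```text
time_s: 27.05
eef_pos: [0.56, -0.3719, 0.2383]
eef_rot: [3.14, 0.001, 1.386]
force: [-0.2, -0.5, -3.1]
opening: 0.0344
```

arm_command --pt "0.01 0.05 0.01 0 0 0.06 0.75" --pt "0.02 0.11 0.01 0 0 0.12 0.75" --pt "0.03 0.17 0.01 0 0 0.18 0.75" --pt "0.04 0.23 0.01 0 0 0.24 0.75" --pt "0.05 0.29 0.01 0 0 0.2825 0.75"

```text
time_s: 27.68
eef_pos: [0.6099, -0.0799, 0.2458]
eef_rot: [3.141, 0.0, 1.67]
force: [0.6, 0.4, -2.2]
opening: 0.0343
```

arm_command --pt "0.01 0.06 0 0 0 0 0.75" --pt "0.02 0.12 0 0 0 0 0.75" --pt "0.025 0.17 0 0 0 0 0.75" --pt "0.03 0.196 -0.02 0 0 0 0.75" --pt "0.03 0.196 -0.06 0 0 0 0.75"

```text
time_s: 28.3
eef_pos: [0.641, 0.117, 0.1867]
eef_rot: [3.136, -0.0, 1.672]
force: [0.3, -0.6, -2.8]
opening: 0.0344
```

arm_command --pt "0 0 -0.04 0 0 0 0.75" --pt "0 0 -0.08 0 0 0 0.75" --pt "0 0 -0.108 0 0 0 0.75" --pt "0 0 -0.108 0 0 0 0.75" --pt "0 0 -0.108 0 0 0 0.75"

```text
time_s: 28.92
eef_pos: [0.6408, 0.1142, 0.0789]
eef_rot: [3.139, -0.0, 1.669]
force: [0.7, 0.3, -1.9]
opening: 0.0342
```

```bash
python3 - <<'E'
from h import *
w=snap('wrist','w8.png');st=manip.get_state(); print(st['eef_pos'],st['eef_rot'],st['opening'],st['force'])
np.savez('w8.npz',**w)
E
```

```text
[0.64108133 0.11421385 0.07933404] [3.13825415e+00 4.67732226e-05 1.66900641e+00] 0.034716250284970385 [ 0.52602169  0.67510574 -1.73144455]
```

View pics/w8.png

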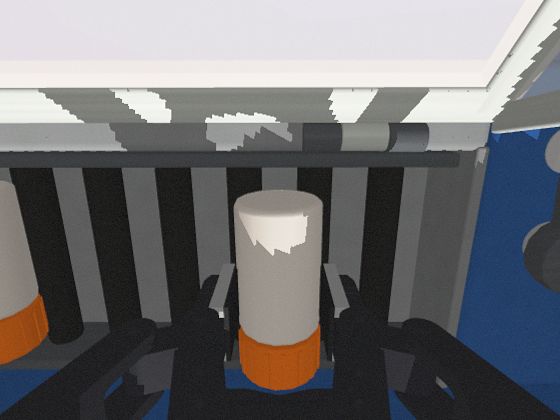

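arm_command --pt "0 0 -0.006 0 0 0 0.75" --pt "0 0 -0.01 0 0 0 0.75" --pt "0 0 -0.0125 0 0 0 0.75" --pt "0 0 -0.0125 0 0 0 0.75" --pt "0 0 -0.0125 0 0 0 0.6"

```text
time_s: 29.6
eef_pos: [0.6403, 0.1143, 0.0678]
eef_rot: [3.14, -0.0, 1.669]
force: [-6.1, -0.4, 14.2]
opening: 0.0345
```

arm_command --pt "0 0 0 0 0 0 0.5" --pt "0 0 0 0 0 0 0.45" --pt "0 0 0 0 0 0 0.45" --pt "0 0 0.05 0 0 0 0.45" --pt "0 0 0.1 0 0 0 0.45"

```text
time_s: 30.22
eef_pos: [0.6396, 0.1141, 0.1651]
eef_rot: [-3.14, -0.0, 1.669]
force: [0.2, 0.1, -0.1]
opening: 0.0469
```

arm_command --pt "0 0 0.06 0 0 0 0.45" --pt "-0.01 -0.06 0.09 0 0 -0.06 0.42" --pt "-0.03 -0.12 0.11 0 0 -0.12 0.42" --pt "-0.05 -0.18 0.12 0 0 -0.18 0.42" --pt "-0.07 -0.24 0.13 0 0 -0.2825 0.42"

```text
time_s: 30.85
eef_pos: [0.573, -0.1163, 0.2934]
eef_rot: [3.141, 0.0, 1.384]
force: [1.1, -0.2, -0.5]
opening: 0.0496
```

arm_command --pt "-0.02 -0.06 0 0 0 0 0.42" --pt "-0.04 -0.12 0 0 0 0 0.42" --pt "-0.06 -0.165 0 0 0 0 0.42" --pt "-0.08 -0.18 0 0 0 0 0.42" --pt "-0.08 -0.18 0 0 0 0 0.42"

```text
time_s: 31.48
eef_pos: [0.4926, -0.2959, 0.2927]
eef_rot: [-3.141, -0.0, 1.383]
force: [0.9, 0.3, 0.8]
opening: 0.0494
```

```bash
python3 - <<'E'
from jars import *
w=snap('wrist','w9.png');st=manip.get_state(); print(st['eef_pos'],st['eef_rot'],st['opening'],st['force'])
np.savez('w9.npz',**w); jars(w,(170,50,400,300))
E
```

```text
[ 0.49351366 -0.29491482  0.29286235] [ 3.14144661e+00 -5.06273496e-04  1.38488490e+00] 0.049488315447829105 [-0.36567826  0.47946476 -0.43306958]
jar [300, 89, 35, 58, 1954] mid [ 0.441  -0.2446] [ 0.4415 -0.245 ] len 0.058 yaw -8.9
jar [204, 93, 37, 78, 2165] mid [ 0.436  -0.3467] [ 0.4371 -0.3465] len 0.0804 yaw -11.4
```

arm_command --pt "-0.03 -0.03 -0.03 0 0 0 0.42" --pt "-0.05 -0.05 -0.07 0 0 0 0.42" --pt "-0.056 -0.052 -0.12 0 0 0 0.42" --pt "-0.056 -0.052 -0.17 0 0 0 0.42" --pt "-0.056 -0.052 -0.22 0 0 0 0.42"

```text
time_s: 32.15
eef_pos: [0.4389, -0.3457, 0.0716]
eef_rot: [3.141, 0.0, 1.388]
force: [0.6, -0.7, -0.5]
opening: 0.0497
```

arm_command --pt "0 0 -0.025 0 0 0 0.42" --pt "0 0 -0.0375 0 0 0 0.42" --pt "0 0 -0.0375 0 0 0 0.6" --pt "0 0 -0.0375 0 0 0 0.75" --pt "0 0 -0.0375 0 0 0 0.75"

```text
time_s: 32.78
eef_pos: [0.4382, -0.3466, 0.0363]
eef_rot: [3.14, 0.0, 1.387]
force: [-0.6, -0.2, -1.6]
opening: 0.0343
```

arm_command --pt "0 0 0 0 0 0 0.75" --pt "0 0 0.04 0 0 0 0.75" --pt "0 0 0.09 0 0 0 0.75" --pt "0 0 0.15 0 0 0 0.75" --pt "0 0 0.2 0 0 0 0.75"

```text
time_s: 33.4
eef_pos: [0.4377, -0.3464, 0.238]
eef_rot: [3.14, 0.001, 1.387]
force: [-0.7, -1.0, -1.5]
opening: 0.0345
```

arm_command --pt "0.04 0.04 0.01 0 0 0.06 0.75" --pt "0.08 0.08 0.01 0 0 0.12 0.75" --pt "0.12 0.12 0.01 0 0 0.18 0.75" --pt "0.15 0.17 0.01 0 0 0.24 0.75" --pt "0.18 0.22 0.01 0 0 0.2825 0.75"

```text
time_s: 34.02
eef_pos: [0.6183, -0.1248, 0.2454]
eef_rot: [-3.141, -0.0, 1.67]
force: [0.1, -1.0, -1.5]
opening: 0.0343
```

arm_command --pt "0.01 0.06 0 0 0 0 0.75" --pt "0.02 0.12 0 0 0 0 0.75" --pt "0.029 0.16 0 0 0 0 0.75" --pt "0.029 0.173 -0.02 0 0 0 0.75" --pt "0.029 0.173 -0.06 0 0 0 0.75"

```text
time_s: 34.65
eef_pos: [0.6475, 0.0483, 0.1865]
eef_rot: [3.137, 0.0, 1.672]
force: [0.9, -0.1, -2.1]
opening: 0.0346
```

arm_command --pt "0 0 -0.04 0 0 0 0.75" --pt "0 0 -0.08 0 0 0 0.75" --pt "0 0 -0.105 0 0 0 0.75" --pt "0 0 -0.105 0 0 0 0.75" --pt "0 0 -0.105 0 0 0 0.75"

```text
time_s: 35.28
eef_pos: [0.6474, 0.0464, 0.0818]
eef_rot: [3.14, 0.0, 1.669]
force: [0.8, 0.3, -2.6]
opening: 0.0345
```

```bash
python3 - <<'E'
from h import *
w=snap('wrist','w10.png');st=manip.get_state(); print(st['eef_pos'],st['eef_rot'],st['opening'],st['force'])
np.savez('w10.npz',**w)
E
```

```text
[0.64766695 0.04641895 0.08216776] [3.13872454e+00 2.66154940e-04 1.66901490e+00] 0.03419202076164901 [-0.12947348 -1.00470036 -2.27687993]
```

View pics/w10.png

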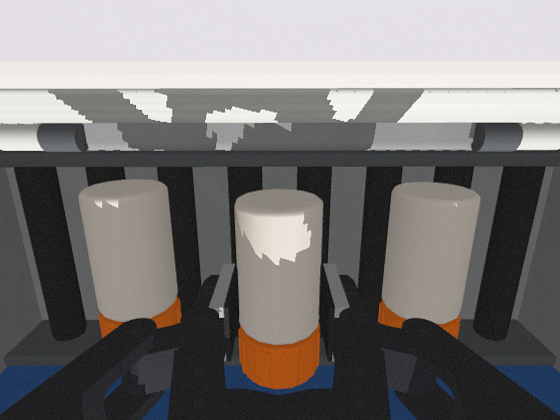

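arm_command --pt "0 0 -0.006 0 0 0 0.75" --pt "0 0 -0.011 0 0 0 0.75" --pt "0 0 -0.014 0 0 0 0.75" --pt "0 0 -0.0145 0 0 0 0.75" --pt "0 0 -0.0145 0 0 0 0.65"

```text
time_s: 35.95
eef_pos: [0.6467, 0.0466, 0.0681]
eef_rot: [3.141, -0.0, 1.669]
force: [-5.4, 1.2, 11.8]
opening: 0.0347
```

arm_command --pt "0 0 0 0 0 0 0.5" --pt "0 0 0 0 0 0 0.45" --pt "0 0 0 0 0 0 0.45" --pt "0 0 0.04 0 0 0 0.45" --pt "0 0 0.1 0 0 0 0.45"

```text
time_s: 36.58
eef_pos: [0.6455, 0.0464, 0.1646]
eef_rot: [-3.136, -0.001, 1.669]
force: [1.1, 0.4, 0.4]
opening: 0.0469
```

arm_command --pt "-0.01 0 0.05 0 0 0 0.45" --pt "-0.05 -0.005 0.09 0 0 0 0.45" --pt "-0.06 -0.006 0.1 0 0 0 0.45" --pt "-0.06 -0.006 0.1 0 0 0 0.45" --pt "-0.06 -0.006 0.1 0 0 0 0.45"

```text
time_s: 37.2
eef_pos: [0.5869, 0.0404, 0.264]
eef_rot: [-3.139, -0.001, 1.669]
force: [1.1, 0.4, -0.2]
opening: 0.0467
```

```bash
python3 - <<'E'
from h import *
w=snap('wrist','w11.png');st=manip.get_state(); print(st['eef_pos'],st['eef_rot'],st['opening'],st['force'])
np.savez('w11.npz',**w)
E
```

```text
[0.58685741 0.04044202 0.26384303] [-3.13861519e+00 -6.26173575e-04  1.66896870e+00] 0.046993439971897505 [0.80294748 0.3518205  0.17269834]
```

View pics/w11.png

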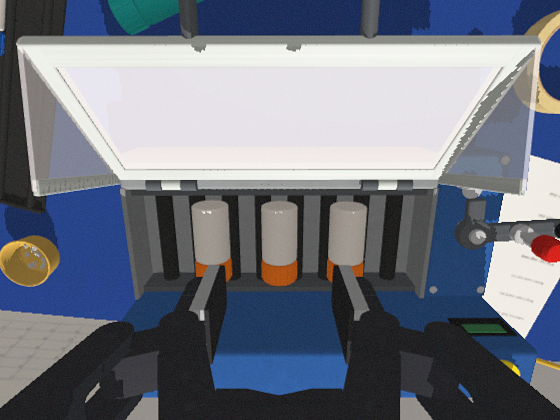

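```bash
python3 - <<'E'
from h import *
w=dict(np.load('w11.npz'))
X=np.array([.9952,.0975]);Y=np.array([-.0975,.9952]);H=np.array([.5835,.0405])
h=cv2.cvtColor(w['frame'],cv2.COLOR_RGB2HSV)
o=cv2.inRange(h,(3,150,80),(18,255,255)); o[:240]=0;o[300:]=0;o[:,:150]=0;o[:,420:]=0
n,l,q,ce=cv2.connectedComponentsWithStats(o)
for i in range(1,n):
    if q[i,4]>60: print('cap',q[i].tolist())
g=cv2.cvtColor(w['frame'],cv2.COLOR_RGB2GRAY)
for u in(211,279,347):
    c=g[185:300,u-3:u+4].mean(1); r=185+np.argmax(np.diff(c[:30])); 
    p=onz(w,u,r,.070)[:2]-H; print('front',u,r,(p@X).round(4),(p@Y).round(4))
for v in range(185,200): print(v,g[v,235:250].mean().round(0),end=' ')
for v in range(265,298,1): print(v,g[v,240:252].mean().round(0),end=' ')
print([ (v,round(float((onz(w,245,v,.052)[:2]-H)@X),4)) for v in(190,195,272,276,290)])
print([ (v,round(float((onz(w,279,v,.066)[:2]-H)@X),4)) for v in(280,284,287)])
E
```

```text
cap [220, 258, 13, 24, 147]
cap [326, 259, 10, 23, 129]
cap [195, 261, 12, 16, 137]
cap [261, 260, 37, 26, 714]
cap [351, 262, 13, 15, 130]
front 211 210 0.0231 -0.0632
front 279 200 0.0134 0.0004
front 347 201 0.0143 0.0635
185 156.0 186 159.0 187 173.0 188 162.0 189 77.0 190 60.0 191 63.0 192 63.0 193 63.0 194 62.0 195 70.0 196 83.0 197 82.0 198 83.0 199 81.0 265 90.0 266 92.0 267 91.0 268 90.0 269 89.0 270 89.0 271 89.0 272 76.0 273 50.0 274 52.0 275 52.0 276 52.0 277 55.0 278 56.0 279 55.0 280 53.0 281 53.0 282 56.0 283 57.0 284 55.0 285 55.0 286 58.0 287 64.0 288 63.0 289 63.0 290 63.0 291 59.0 292 52.0 293 54.0 294 54.0 295 54.0 296 55.0 297 54.0 [(190, 0.0083), (195, 0.0134), (272, 0.0965), (276, 0.1012), (290, 0.1178)]
[(280, 0.0983), (284, 0.1029), (287, 0.1063)]
```

arm_command --pt "-0.03 -0.003 0.01 0 0 -0.18 0.6" --pt "-0.06 -0.006 0.01 0 0 -0.36 0.6" --pt "-0.09 -0.009 0.01 0 0 -0.54 0.62" --pt "-0.12 -0.012 0.01 0 0 -0.72 0.62" --pt "-0.146 -0.015 0.01 0 0 -0.9 0.62"

```text
time_s: 37.88
eef_pos: [0.4399, 0.0254, 0.2746]
eef_rot: [-3.14, 0.002, 0.763]
force: [0.1, 0.0, -0.2]
opening: 0.0322
```

arm_command --pt "0 0 0 0 0 -0.18 0.62" --pt "0 0 0 0 0 -0.36 0.62" --pt "0 0 0 0 0 -0.54 0.62" --pt "0 0 0 0 0 -0.67 0.62" --pt "0 0 0 0 0 -0.67 0.62"

```text
time_s: 38.5
eef_pos: [0.4409, 0.0254, 0.2748]
eef_rot: [-3.141, 0.002, 0.1]
force: [-0.3, -0.3, 0.2]
opening: 0.0328
```

```bash
python3 - <<'E'
from h import *
w=snap('wrist','w12.png');st=manip.get_state(); print(st['eef_pos'],st['eef_rot'],st['opening'],st['force'])
np.savez('w12.npz',**w)
print([proj(w,[.439-.0975*y,.0254+.995*y,.160]) for y in(.05,0,-.05)])
g=cv2.cvtColor(w['frame'],cv2.COLOR_RGB2GRAY)
print(g[200:204,240:320].mean(0).astype(int).tolist())
E
python3 - <<'E'
import sys; sys.path.insert(0,'.')
import numpy as np
from arc import rows
rows(np.r_[1.73,1.69,1.62,np.linspace(1.52,.12,14),.05,.01,0,0])
E
```

```text
[0.44086908 0.02542018 0.27499768] [-3.14118838e+00  1.70725301e-03  1.01758448e-01] 0.03252106306101593 [-0.53517512 -0.31171734  0.22577775]
[(np.float64(277.47750310725934), np.float64(143.53791993834716)), (np.float64(277.3540788591677), np.float64(215.22861795185918)), (np.float64(277.24475417125467), np.float64(278.7296180209282))]
[45, 44, 44, 47, 43, 45, 44, 47, 45, 45, 47, 40, 44, 49, 47, 44, 45, 47, 44, 45, 45, 46, 46, 45, 42, 45, 42, 43, 44, 49, 58, 60, 61, 68, 72, 79, 85, 89, 96, 99, 107, 112, 116, 119, 117, 117, 84, 53, 44, 44, 45, 44, 47, 45, 45, 43, 44, 44, 47, 44, 45, 43, 45, 47, 46, 46, 46, 43, 44, 45, 45, 43, 46, 46, 43, 44, 45, 42, 48, 42]
[[0.0039, 0.0004, 0.0057, 0, 0, 0, 0.95], [0.0114, 0.0011, 0.0153, 0, 0, 0, 0.95], [0.0231, 0.0023, 0.0281, 0, 0, 0, 0.95], [0.0371, 0.0036, 0.0405, 0, 0, 0, 0.95], [0.0524, 0.0051, 0.0513, 0, 0, 0, 0.95]]
[[0.0163, 0.0016, 0.0091, 0, 0, 0, 0.95], [0.0335, 0.0033, 0.0163, 0, 0, 0, 0.95], [0.0513, 0.005, 0.0217, 0, 0, 0, 0.95], [0.0697, 0.0068, 0.0251, 0, 0, 0, 0.95], [0.0883, 0.0086, 0.0265, 0, 0, 0, 0.95]]
[[0.0186, 0.0018, -0.0006, 0, 0, 0, 0.95], [0.0371, 0.0036, -0.0032, 0, 0, 0, 0.95], [0.0552, 0.0054, -0.0078, 0, 0, 0, 0.95], [0.0726, 0.0071, -0.0143, 0, 0, 0, 0.95], [0.0893, 0.0087, -0.0227, 0, 0, 0, 0.95]]
[[0.0157, 0.0015, -0.0101, 0, 0, 0, 0.95], [0.0253, 0.0025, -0.0176, 0, 0, 0, 0.95], [0.0305, 0.003, -0.0221, 0, 0, 0, 0.95], [0.0318, 0.0031, -0.0233, 0, 0, 0, 0.95], [0.0318, 0.0031, -0.0233, 0, 0, 0, 0.95]]
```

Bar at columns 269–286, centred where predicted (277). Descend, grip and guide it back up.

arm_command --pt "0 0 -0.05 0 0 0 0.62" --pt "0 0 -0.09 0 0 0 0.62" --pt "0 0 -0.113 0 0 0 0.62" --pt "0 0 -0.113 0 0 0 0.85" --pt "0 0 -0.113 0 0 0 0.95" --grip_force 25

```text
time_s: 39.17
eef_pos: [0.4408, 0.0255, 0.1632]
eef_rot: [-3.141, 0.0, 0.1]
force: [0.0, 0.1, -3.4]
opening: 0.0111
```

arm_command --pt "0.0039 0.0004 0.0057 0 0 0 0.95" --pt "0.0114 0.0011 0.0153 0 0 0 0.95" --pt "0.0231 0.0023 0.0281 0 0 0 0.95" --pt "0.0371 0.0036 0.0405 0 0 0 0.95" --pt "0.0524 0.0051 0.0513 0 0 0 0.95"

```text
time_s: 39.8
eef_pos: [0.4929, 0.0307, 0.216]
eef_rot: [-3.142, 0.001, 0.099]
force: [-3.9, 1.1, -2.2]
opening: 0.0107
```

arm_command --pt "0.0163 0.0016 0.0091 0 0 0 0.95" --pt "0.0335 0.0033 0.0163 0 0 0 0.95" --pt "0.0513 0.005 0.0217 0 0 0 0.95" --pt "0.0697 0.0068 0.0251 0 0 0 0.95" --pt "0.0883 0.0086 0.0265 0 0 0 0.95"

```text
time_s: 40.42
eef_pos: [0.5824, 0.0395, 0.2431]
eef_rot: [3.141, -0.002, 0.099]
force: [-2.1, 1.2, 1.7]
opening: 0.0105
```

arm_command --pt "0.0186 0.0018 -0.0006 0 0 0 0.95" --pt "0.0371 0.0036 -0.0032 0 0 0 0.95" --pt "0.0552 0.0054 -0.0078 0 0 0 0.95" --pt "0.0726 0.0071 -0.0143 0 0 0 0.95" --pt "0.0893 0.0087 -0.0227 0 0 0 0.95"

```text
time_s: 41.05
eef_pos: [0.672, 0.0482, 0.2199]
eef_rot: [3.141, -0.003, 0.099]
force: [0.0, 2.0, 0.0]
opening: 0.0106
```

arm_command --pt "0.0157 0.0015 -0.0101 0 0 0 0.95" --pt "0.0253 0.0025 -0.0176 0 0 0 0.95" --pt "0.0305 0.003 -0.0221 0 0 0 0.95" --pt "0.0318 0.0031 -0.0233 0 0 0 0.95" --pt "0.0318 0.0031 -0.0233 0 0 0 0.95"

```text
time_s: 41.68
eef_pos: [0.7013, 0.0511, 0.198]
eef_rot: [3.142, 0.0, 0.099]
force: [-10.0, 0.8, 14.4]
opening: 0.0106
```

arm_command --pt "0 0 -0.001 0 0 0 0.95" --pt "0 0 -0.002 0 0 0 0.95" --pt "-0.001 0 -0.002 0 0 0 0.95" --pt "-0.001 0 -0.002 0 0 0 0.7" --pt "-0.001 0 -0.002 0 0 0 0.6"

```text
time_s: 42.3
eef_pos: [0.7013, 0.0506, 0.1929]
eef_rot: [3.141, 0.0, 0.099]
force: [-0.4, 0.4, 0.3]
opening: 0.0339
```

arm_command --pt "0 0 0 0 0 0 0.6" --pt "0 0 0.03 0 0 0 0.6" --pt "0 0 0.08 0 0 0 0.6" --pt "0 0 0.12 0 0 0 0.6" --pt "0 0 0.12 0 0 0 0.6"

```text
time_s: 42.92
eef_pos: [0.7026, 0.0508, 0.3168]
eef_rot: [3.14, -0.007, 0.099]
force: [-0.0, -1.2, 0.5]
opening: 0.034
```

```bash
python3 - <<'E'
from h import *
w=snap('wrist','w13.png');st=manip.get_state(); print(st['eef_pos'],st['eef_rot'],st['opening'],st['force'])
E
```

```text
[0.70191421 0.05080358 0.31394828] [ 3.14110138e+00 -2.76714982e-03  9.88883114e-02] 0.034207158015828305 [-0.73916621 -0.45581312 -0.63627429]
```

View pics/w13.png

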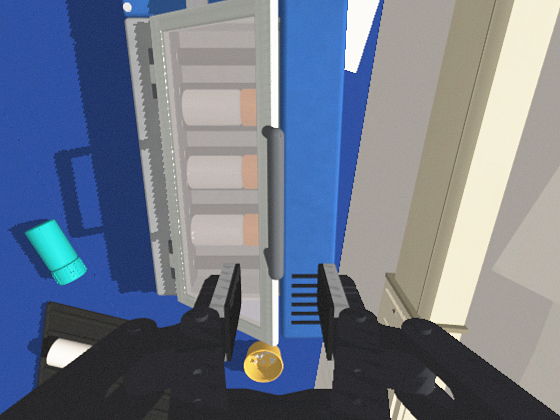

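arm_command --pt "-0.02 0.05 0 0 0 0.07 0.5" --pt "-0.04 0.1 0 0 0 0.07 0.5" --pt "-0.06 0.15 0 0 0 0.07 0.5" --pt "-0.08 0.2 0 0 0 0.07 0.5" --pt "-0.105 0.2545 -0.02 0 0 0.07 0.5"

```text
time_s: 43.6
eef_pos: [0.5962, 0.3061, 0.2921]
eef_rot: [3.141, -0.0, 0.168]
force: [1.0, 0.3, 0.1]
opening: 0.0426
```

arm_command --pt "0 0 -0.05 0 0 0 0.5" --pt "0 0 -0.09 0 0 0 0.5" --pt "0 0 -0.09 0 0 0 0.5" --pt "0 0 -0.09 0 0 0 0.5" --pt "0 0 -0.09 0 0 0 0.5"

```text
time_s: 44.22
eef_pos: [0.5977, 0.3049, 0.2051]
eef_rot: [-3.141, -0.004, 0.169]
force: [-0.1, 0.4, -0.5]
opening: 0.0426
```

```bash
python3 - <<'E'
from h import *
w=snap('wrist','w14.png');st=manip.get_state(); print(st['eef_pos'],st['eef_rot'],st['opening'],st['force'])
print(proj(w,[.597,.3053,.124]))
g=w['frame'].astype(int).max(2); m=((g<45)*255).astype('u1'); m[:,:220]=0;m[:,340:]=0
n,_,q,ce=cv2.connectedComponentsWithStats(m)
for i in range(1,n):
    if q[i,4]>150: print(q[i],ce[i])
X=np.array([.9952,.0975]);Y=np.array([-.0975,.9952])
f=lambda t:.08*((1-np.cos(t))*X+np.sin(t)*Y)
ts=np.r_[1.5,1.4,np.linspace(1.25,0,9)]
for k in(0,5):
    b=ts[k]
    print([[*[round(float(v),4) for v in f(t)-f(b)],0,0,0,round(float(b-t),3),.9] for t in ts[k+1:k+6]])
E
```

```text
[0.59761577 0.30485237 0.20491311] [-3.14096157 -0.00334408  0.16862539] 0.042549486571434515 [-0.33548548  0.30831634 -0.47425696]
(np.float64(278.26336972386775), np.float64(231.84226561087442))
[263 201  30  39 869] [277.21518987 220.6835443 ]
[220 265  11  90 626] [224.46325879 303.92492013]
[327 265  13  94 780] [333.82564103 304.39102564]
[ 220  389  120   31 3486] [279.53270224 404.86976477]
[[-0.0078, -0.0017, 0, 0, 0, 0.1, 0.9], [-0.0191, -0.0058, 0, 0, 0, 0.25, 0.9], [-0.0301, -0.0117, 0, 0, 0, 0.406, 0.9], [-0.04, -0.0193, 0, 0, 0, 0.562, 0.9], [-0.0486, -0.0283, 0, 0, 0, 0.719, 0.9]]
[[-0.0071, -0.0103, 0, 0, 0, 0.156, 0.9], [-0.0125, -0.0215, 0, 0, 0, 0.312, 0.9], [-0.0161, -0.0335, 0, 0, 0, 0.469, 0.9], [-0.0178, -0.0458, 0, 0, 0, 0.625, 0.9], [-0.0176, -0.0583, 0, 0, 0, 0.781, 0.9]]
```

arm_command --pt "0 0 -0.05 0 0 0 0.5" --pt "0 0 -0.09 0 0 0 0.5" --pt "0 0 -0.1 0 0 0 0.5" --pt "0 0 -0.1 0 0 0 0.8" --pt "0 0 -0.1 0 0 0 0.9" --grip_force 30

```text
time_s: 44.9
eef_pos: [0.5972, 0.305, 0.1048]
eef_rot: [-3.141, -0.002, 0.169]
force: [-2.7, -1.2, -0.4]
opening: 0.0193
```

arm_command --pt "-0.0078 -0.0017 0 0 0 0.1 0.9" --pt "-0.0191 -0.0058 0 0 0 0.25 0.9" --pt "-0.0301 -0.0117 0 0 0 0.406 0.9" --pt "-0.04 -0.0193 0 0 0 0.562 0.9" --pt "-0.0486 -0.0283 0 0 0 0.719 0.9"

```text
time_s: 45.52
eef_pos: [0.5487, 0.2768, 0.1048]
eef_rot: [3.14, -0.003, 0.893]
force: [1.4, -0.5, -2.8]
opening: 0.0192
```

arm_command --pt "-0.0071 -0.0103 0 0 0 0.156 0.9" --pt "-0.0125 -0.0215 0 0 0 0.312 0.9" --pt "-0.0161 -0.0335 0 0 0 0.469 0.9" --pt "-0.0178 -0.0458 0 0 0 0.625 0.9" --pt "-0.0176 -0.0583 0 0 0 0.781 0.9"

```text
time_s: 46.15
eef_pos: [0.531, 0.2183, 0.1048]
eef_rot: [3.139, -0.001, 1.674]
force: [-0.4, 0.2, -0.7]
opening: 0.0192
```

arm_command --pt "0 -0.001 0 0 0 0 0.9" --pt "0 -0.002 0 0 0 0 0.9" --pt "0 -0.002 0 0 0 0 0.9" --pt "0 -0.002 0 0 0 0 0.9" --pt "0 -0.002 0 0 0 0 0.9"

```text
time_s: 46.78
eef_pos: [0.5311, 0.2179, 0.1048]
eef_rot: [3.139, -0.002, 1.669]
force: [-2.7, 6.6, 1.1]
opening: 0.019
```

arm_command --pt "0 0.001 0 0 0 0 0.5" --pt "0 0.001 0 0 0 0 0.5" --pt "0 0.001 0.04 0 0 0 0.5" --pt "0.02 0.003 0.055 0 0 0 0.55" --pt "0.039 0.005 0.055 0 0 0 0.55"

```text
time_s: 47.4
eef_pos: [0.5713, 0.2213, 0.1605]
eef_rot: [3.137, -0.001, 1.668]
force: [0.2, -0.1, -0.5]
opening: 0.0384
```

arm_command --pt "0 0 -0.01 0 0 0 0.55" --pt "0 0 -0.038 0 0 0 0.55" --pt "0 0 -0.038 0 0 0 0.8" --pt "0 0 -0.038 0 0 0 0.9" --pt "0 0 -0.038 0 0 0 0.9"

```text
time_s: 48.02
eef_pos: [0.5673, 0.2212, 0.1178]
eef_rot: [-3.135, 0.0, 1.669]
force: [-3.4, 3.7, -19.7]
opening: 0.0186
```

arm_command --pt "0 0 -0.004 0 0 0 0.9" --pt "0 0 -0.008 0 0 0 0.9" --pt "0 0 -0.012 0 0 0 0.9" --pt "0 0 -0.015 0 0 0 0.9" --pt "0 0 -0.016 0 0 0 0.9"

```text
time_s: 48.65
eef_pos: [0.5676, 0.2213, 0.1053]
eef_rot: [-3.138, 0.0, 1.67]
force: [-11.3, 1.2, 2.5]
opening: 0.0187
```

arm_command --pt "0.001 0 -0.001 0 0 0 0.9" --pt "0.001 0 -0.002 0 0 0 0.9" --pt "0.001 0 -0.003 0 0 0 0.9" --pt "0.001 0 -0.003 0 0 0 0.9" --pt "0.001 0 -0.003 0 0 0 0.9"

```text
time_s: 49.28
eef_pos: [0.5678, 0.2214, 0.1032]
eef_rot: [-3.137, 0.0, 1.67]
force: [-17.5, -0.7, 9.0]
opening: 0.0193
```

arm_command --pt "0 0 0 0 0 0 0.55" --pt "0 0 0 0 0 0 0.55" --pt "0 0 0.03 0 0 0 0.55" --pt "0 0 0.05 0 0 0 1.0" --pt "0 0 0.05 0 0 0 1.0"

```text
time_s: 49.9
eef_pos: [0.5724, 0.2213, 0.1534]
eef_rot: [3.135, -0.001, 1.669]
force: [-0.2, -0.1, -0.2]
opening: 0.0025
```

arm_command --pt "0 0 0 0 0 0 1.0" --pt "0 0 -0.01 0 0 0 1.0" --pt "0 0 -0.016 0 0 0 1.0" --pt "0 0 -0.019 0 0 0 1.0" --pt "0 0 -0.019 0 0 0 1.0"

```text
time_s: 50.52
eef_pos: [0.5702, 0.2211, 0.1329]
eef_rot: [-3.141, 0.0, 1.669]
force: [-5.2, -1.4, 11.8]
opening: -0.0001
```

arm_command --pt "0 0 -0.001 0 0 0 1.0" --pt "0 0 -0.001 0 0 0 1.0" --pt "0 0 -0.001 0 0 0 1.0" --pt "0 0 0.0 0 0 0 1.0" --pt "0 0 0.03 0 0 0 1.0"

```text
time_s: 51.15
eef_pos: [0.569, 0.2208, 0.1597]
eef_rot: [-3.136, 0.001, 1.669]
force: [0.7, 1.1, 0.2]
opening: 0.0001
```

arm_command --pt "0 0 0.05 0 0 0 1.0" --pt "-0.03 0 0.09 0 0 0 0.8" --pt "-0.07 0 0.1 0 0 0 0.8" --pt "-0.1 0.0 0.1 0 0 0 0.8" --pt "-0.1 0.0 0.1 0 0 0 0.8"

```text
time_s: 51.78
eef_pos: [0.469, 0.2214, 0.2619]
eef_rot: [-3.141, -0.0, 1.67]
force: [0.5, -0.3, -0.3]
opening: 0.0173
```

```bash
python3 - <<'E'
from h import *
w=snap('wrist'); s=snap('top'); d=snap('side');print(manip.get_state()['eef_pos'])
B=lambda a:cv2.cvtColor(a,cv2.COLOR_RGB2BGR)
a=cv2.resize(B(w['frame']),(400,300))
t=cv2.resize(B(s['frame'])[110:290,200:460],(400,277))
e=cv2.resize(B(d['frame'])[150:300,160:360],(400,300),interpolation=cv2.INTER_CUBIC)
o=np.zeros((600,800,3),'u1');o[:300,:400]=a;o[:277,400:]=t;o[300:,:400]=e
cv2.imwrite('pics/fin.png',o)
def red(q):
    h=cv2.cvtColor(q['frame'],cv2.COLOR_RGB2HSV); n,_,st,ce=cv2.connectedComponentsWithStats(cv2.inRange(h,(0,170,90),(5,255,255)))
    return [(st[i,4],ce[i].round(1)) for i in range(1,n) if st[i,4]>8]
print(red(s),red(d))
E
```

```text
[0.47132587 0.22117603 0.26155   ]
[(np.int32(13), array([531.2,  94.1])), (np.int32(25), array([221.8, 125.8])), (np.int32(24), array([223.1, 180.3]))] [(np.int32(18), array([179.4, 236.3])), (np.int32(18), array([231.3, 257. ]))]
```

View pics/fin.png

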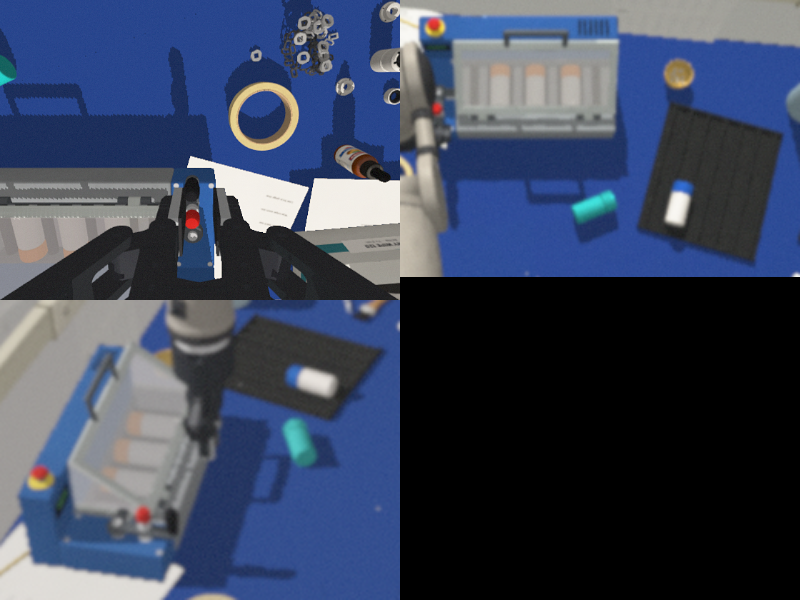

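```bash
python3 -c "
from plant import manip
print(manip.get_state()['force'],manip.sign_off())"
```

```text
the job is handed in; nothing more can be done
[ 0.99913555 -0.08196974  0.58528448] None
```

The jars are changed and I handed the job in at about 52 s. I pulled up the catch, opened the lever and guided the guard down. I laid the blue-capped jar in a free furrow of the mat. The three orange-capped jars that were there went into the roller valleys at y -68, 0 and +68. I then guided the guard back up, shut the lever and pushed the catch home.

My last checks found nothing wrong:
- **Guard:** it is shut, with the bar at its starting position to within about 1 mm.
- **Lever:** it is back at its closed stop, where it resisted with 6.6 N.
- **Catch:** it took 12 N of pressure from above with its top at 114 mm, and it sits at the same place in the side picture as before the start.
- **Jars:** they show evenly spaced between the rollers under the guard, and the blue-capped jar is in its furrow.
- **Other things:** I did not touch the tape, cup or bottle, or the turquoise and pink look-alikes. The gripper is clear of everything.

Two jars (+68 and 0) met 12–14 N as they were set down. I looked at them afterwards and found them seated clear of the end rails.

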